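# Clear the carton outlet and lock it with the ring wrench

## Robot

A 6-joint arm with a two-finger parallel gripper is mounted at the origin on a cart in front of the work surface, level with it; the furniture and walls round the work are solid. World frame = base frame: x ahead of the robot, y to its left, z up, the work surface at z = 0. Lengths are in m, angles in rad, forces in N, time in s.
With the tool pointing down it reaches from about 0.25 to 0.775 m from the base axis. Payload 4 kg.
Tool frame: the origin (TCP) lies at the very end of the fingers, on their centre line; the grasp point (between the pads) lies 19 mm behind it; z points along the fingers, y is the line along which they close (so a half turn about z gives the same grasp; the last joint's range is limited). The gripper opens to 94 mm and grips with 3 to 60 N. Pads are 16 mm wide; open, the fingers measure 119 mm over their backs; the gripper's body (75 mm by 177 mm) begins 78 mm behind the grasp point.
Start: joints at [1.148, 0.087, 1.371, -0, 1.684, -0.103], TCP at [0.173, 0.522, 0.206] pointing down, gripper open.
Joint ranges: [-3.1, 3.1], [-0.76, 2.03], [0.27, 2.55], [-1.08, 4.22], [0.17, 2.65], [-2.57, 2.57]. Speed limits (rad/s): [2.79, 2.79, 3.14, 3.14, 3.14, 3.14].

## Interface

Orientations are given as a unit quaternion [x, y, z, w].
In Python, from cell import status, optics, ctrl gives the robot as it stands. The module is installed in compiled form; this text tells all that it offers.
- The arm moves only by the tool drive_tool, never from a script. Its argument "plan" is a list of rows, each a list of 3 entries, a list of its own where there are three numbers: the closure, from 0 (fully open) to 1 (shut), then the shift along the tool's x, y, z in mm, then the turn, a rotation vector about the tool's x, y, z in rad. In form: [[gripper, [tx, ty, tz], [ax, ay, az]], ...]. A call has 1 to 10 rows; each row is the pose to reach, as a shift and turn from the pose commanded when the call began, along the tool's axes at that moment; what a row does not reach only later rows make up. A row lasts 1/12 s, in which the tool goes at most 41.7 mm and 7.16 degrees, less where a joint would pass 70% of its speed; a pose out of reach is approached as far as the arm can. A call with a gripper value outside its range is refused whole. The fingers move at their own pace and stop on an object; "newtons" is the grip in N (left out, the last holds). Time passes only in rows, so rows that repeat a pose let the fingers close. It gives the time, the measured TCP pose, the force, the opening and the grip force at its end, in the units of the state.
- status.state(): the state, without advancing time (a new reading comes with each control period).
- optics.get_image(name): name is "scene" or "top"; returns a dict with "frame" (400x640x3 uint8, red, green, blue), "fx", "fy", "cx", "cy" (pixels), "camera_from_world" (4x4, takes a point from world to camera coordinates). Camera axes: x right, y down, z forward; pixel columns grow to the right and rows downward; lengths in m; the calibration is good to about 2 mm. A picture is of the moment at which its call begins. There is no depth.
- ctrl.sign_off(): hands the job in; it is judged then, once.
The state is a dict: "time": time; "qpos": joint angles; "joint_velocities": joint speeds; "joint_efforts": joint torques, N m; "tcp_pos": TCP position; "tool_rot": TCP orientation; "wrist_force": force on the tool from outside, world axes, zero at the start; "torque": the same for the moment, N m; "width": finger opening in m; "grasp_force": force on a finger pad.
Only numpy, scipy, OpenCV 4.12 (cv2) and the standard library are available. Lean on these libraries where they do the work, as an engineer would, in place of code of your own. Each camera call takes 0.05 s, during which the arm holds its last target. There are 200 camera calls.

## Task

The batch is finished: first move every medicine carton from the steel catch tray into the blue tote. Then take the ring wrench from its rest on the right wall of the outlet lock and turn the brass nut clockwise, stroke by stroke between the two walls (lift the wrench off and seat it again for each stroke, never turn the nut with the fingers), until the nut's red pointer faces the green mark. Finally lay the wrench back on its rest as it was, and leave the calculator and the label roll where they are.

Things in the scene. Friction and masses are not known exactly. Their poses are not given: they have to be found in the camera images.
- tall_a: white medicine carton with green print, 60 x 68 mm and 50 mm high (60 along its own x, 68 along its own y); origin at the centre of its underside, z up. In the catch tray it stands with its 60 mm side roughly across the tray (along the tray's y). Only 2 to 4 of the four cartons are there (None if absent)
- tall_b: same as tall_a
- flat_a: white medicine carton with orange and black print, 45 x 62 mm and 30 mm high (45 along its own x, 62 along its own y); origin at the centre of its underside, z up. In the catch tray it lies with its 45 mm side roughly across the tray (along the tray's y). None if absent
- flat_b: same as flat_a
- catch_tray: fixed steel tray on feet, 188 (x) x 204 (y) mm, its floor 18 mm above the worktop, rim 26 mm above the worktop (44 mm at the rear, +x side), walls 4 mm; origin at worktop height under its centre, x away from the robot. Tray and tote may change places, left or right of the lock
- tote: fixed shallow blue tote, 188 (x) x 208 (y) mm outside, walls 4 mm (inside 180 x 200), on feet: its floor 18 mm and its rim 46 mm above the worktop; origin at worktop height under its centre, x away from the robot
- outlet_lock: fixed grey lock unit; origin on the nut's vertical axis at worktop height, x away from the robot, y to the left. Base plate 10 mm thick. White rear housing from x = +55 to +90 mm, y within 70 mm, 60 mm high. A seated wrench with its handle to the lock's -x can swing about 0.70 rad either side of straight before its end meets a wall
- wall_left (a point): middle of the left wall's top edge (60 mm above the worktop); the wall runs along the lock's x from -115 to +90 mm, inner face at y = +92 mm, 12 mm thick. To its left and rear (world x over 0.57, y 0.17 to 0.49) stands the room's tablet screen, about 0.22 m high: carry things in front of it or over it
- wall_right (a point): middle of the right wall's top edge (60 mm above the worktop); the wall runs along the lock's x from -115 to +50 mm, inner face at y = -92 mm, 14 mm thick
- lock_nut (a joint): turn of the brass nut, rad; grows clockwise seen from above; 0 = pointer exactly at the green mark. It starts at about -3.5 to -2.5, stops at -3.7 and +0.7, and stays where it is left (about 0.35 N m of friction)
- nut_head: the nut: flange 42 mm wide with the red pointer along its own +x, top of flange 18 mm above the worktop; over it a hexagon 30 mm across flats, from 18 to 34 mm above the worktop, then a cone to 40 mm. Origin on the axis, 10 mm above the worktop, z up. Two flats are square to its own x
- nut_pointer (a point): on the red pointer, 36 mm from the nut's axis
- lock_mark (a point): on the green mark on the lock's base plate, 47 mm from the nut's axis towards the lock's +x (rear)
- wrench: ring wrench, 0.22 kg: hexagon ring, hole 32.5 mm across flats (two flats square to its own x), 47 to 54 mm outside, 20 mm high, with a square bar handle along its own -x. Origin: centre of the ring's underside. Seated on the nut, the origin is on the nut's axis 18 mm above the worktop, with about 0.17 rad of play either way about the aligned position, which recurs every 60 degrees
- wrench_grip (a point): middle of the handle where it is best gripped, 78 mm from the ring's centre. The handle is 16 x 16 mm, runs from 22 to 130 mm from the ring's centre, its underside 16 mm and its middle (this point) 24 mm above the ring's underside; the wrench's centre of mass lies about 55 mm along it
- wrench_rest (a point): where the wrench's origin is when it lies on its rest, as at the start: handle flat on the right wall's top, pointing to the lock's -x, between two pairs of black ears (23 mm gap, 14 mm above the wall, 45 and 107 mm from the ring's centre); the ring hangs over the wall's rear end. The wall is narrower than the handle, so fingers can straddle it
- calculator: white calculator, 112 x 68 x 15 mm, bystander; origin under its centre
- label_roll: white roll of labels, 64 mm across, 40 mm high, bystander; origin under its centre
Not all that is in view belongs to the job. Leave any purple look-alike of the flat_b alone.

How it is judged:
By the outcome, as a careful person would: the job done as asked, in the order asked, and still so for the second after the job is handed in, with the robot touching nothing.
Of tall_a, flat_a, tall_b, flat_b only 2 to 4 are there at a start; the rules pass over those that are not, and their reading is None.
At some moment in a run one of tall_a, flat_a, tall_b, flat_b may be knocked a few centimetres aside while the robot is not near it.
It also fails if it takes over 210 s, if anything falls off the work surface, if the arm or the gripper's body presses on something with over 40 N, if the wrist force passes 120 N, or if a joint passes its speed limit or range.

## Working session

There is one attempt and no reset: what is moved stays moved. The work goes in short steps, Python scripts to look and compute and a tool call to move; the robot and the scene stay as the last step left them, time stands still between calls to the robot, and variables do not carry over. Pictures are saved under pics/ and viewed, at most 14 in all, crops included, and the job is handed in when it is done.

Besides the shell and the picture viewer there is one more tool, called after "Request:" as name([rows], argument=value, ...), one row to a line, values as JSON. drive_tool: Moves the arm, as the interface text tells. Its arguments: {"type":"object","properties":{"plan":{"type":"array"},"newtons":{"type":"number"}},"required":["plan"]}

```bash
mkdir -p pics
cat > h.py <<'E'
import numpy as np, cv2
from cell import status, optics, ctrl
from scipy.spatial.transform import Rotation as R
def snap(cam,fn,crop=None,s=1):
    d=optics.get_image(cam); im=cv2.cvtColor(d['frame'],cv2.COLOR_RGB2BGR)
    if crop: u0,v0,u1,v1=crop; im=im[v0:v1,u0:u1]
    if s!=1: im=cv2.resize(im,None,fx=s,fy=s,interpolation=cv2.INTER_CUBIC)
    cv2.imwrite('pics/'+fn,im); return d
def world(d,uv,z):
    T=np.array(d['camera_from_world']); Rm=T[:3,:3]; c=-Rm.T@T[:3,3]
    r=Rm.T@np.array([(uv[0]-d['cx'])/d['fx'],(uv[1]-d['cy'])/d['fy'],1])
    return c+r*(z-c[2])/r[2]
def pix(d,p):
    T=np.array(d['camera_from_world']); q=T[:3,:3]@np.array(p)+T[:3,3]
    return np.array([d['fx']*q[0]/q[2]+d['cx'],d['fy']*q[1]/q[2]+d['cy']])
def st():
    s=status.state(); print({k:np.round(s[k],4).tolist() for k in ('time','tcp_pos','tool_rot','wrist_force','width','grasp_force','qpos')}); return s
E
python3 - <<'E'
from h import *
for c in('scene','top'):
    d=snap(c,c+'0.png'); T=np.array(d['camera_from_world']); print(c,d['fx'],d['cx'],d['cy'],-T[:3,:3].T@T[:3,3],T.round(3).tolist())
s=st(); print(R.from_quat(s['tool_rot']).as_matrix().round(3))
E
```

```text
scene 482.1986949753014 324.32976795691593 199.60777169371528 [-0.87987838 -0.62107553  0.73661978] [[0.454, -0.891, -0.021, -0.138], [-0.352, -0.157, -0.923, 0.272], [0.818, 0.426, -0.385, 1.269], [0.0, 0.0, 0.0, 1.0]]
top 421.08087599640095 314.4922056659262 201.93065432358708 [0.33586479 0.09717092 1.49842572] [[0.021, -1.0, -0.007, 0.101], [-0.991, -0.02, -0.129, 0.529], [0.129, 0.01, -0.992, 1.441], [0.0, 0.0, 0.0, 1.0]]
{'time': 0.1, 'tcp_pos': [0.1727, 0.5217, 0.2045], 'tool_rot': [0.1592, 0.9872, -0.0009, -0.0002], 'wrist_force': [-0.2228, -0.2146, -0.2864], 'width': 0.0943, 'grasp_force': 0.0, 'qpos': [1.1479, 0.0879, 1.3721, -0.0, 1.6836, -0.1031]}
[[-0.949  0.314 -0.001]
 [ 0.314  0.949 -0.002]
 [ 0.    -0.002 -1.   ]]
```

View pics/scene0.png

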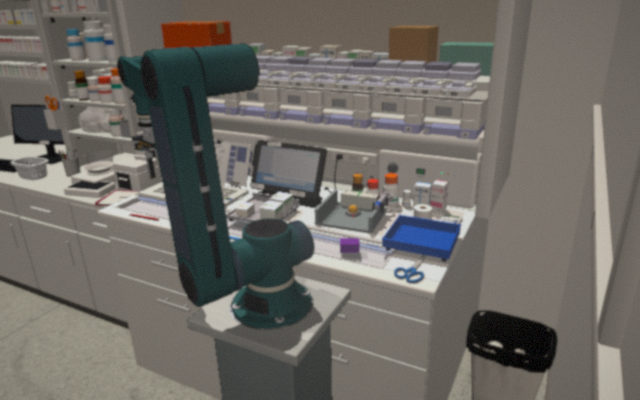

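View pics/top0.png

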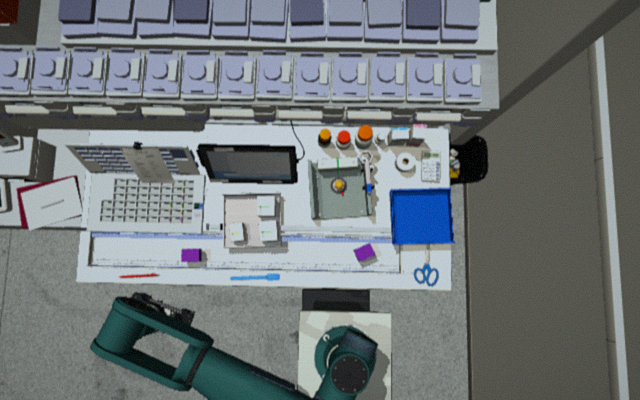

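Top view: the catch tray is at (253,222) with three white cartons at (267,205), (268,231) and (236,233). The blue tote is at (421,217), the lock at (340,188), and two purple look-alikes at (191,256) and (365,253), which I leave alone. The calculator is at (430,167) and the label roll at (405,161). I'll confirm these in enlarged crops.

Run:
```python
from h import *
im=cv2.imread('pics/top0.png')
a=cv2.resize(im[185:260,215:295],None,fx=7.5,fy=7.5,interpolation=cv2.INTER_CUBIC)
cv2.imwrite('pics/c1.png',a)
b=cv2.resize(im[145:225,300:400],None,fx=7,fy=7,interpolation=cv2.INTER_CUBIC)
cv2.imwrite('pics/c2.png',b)
d=optics.get_image('top')
for n,uv,z in [('tray tl',(224,196),.026),('tray br',(282,249),.026),('tote tl',(390,190),.046),('tote br',(452,244),.046),('tote tr',(449,190),.046),('tote bl',(391,244),.046)]: print(n,world(d,uv,z).round(4))
```

```text
tray tl [0.5422 0.4328 0.026 ]
tray br [0.3602 0.2217 0.026 ]
tote tl [ 0.5723 -0.1503  0.046 ]
tote br [ 0.3893 -0.362   0.046 ]
tote tr [ 0.5764 -0.3555  0.046 ]
tote bl [ 0.3849 -0.1534  0.046 ]
```

View pics/c1.png

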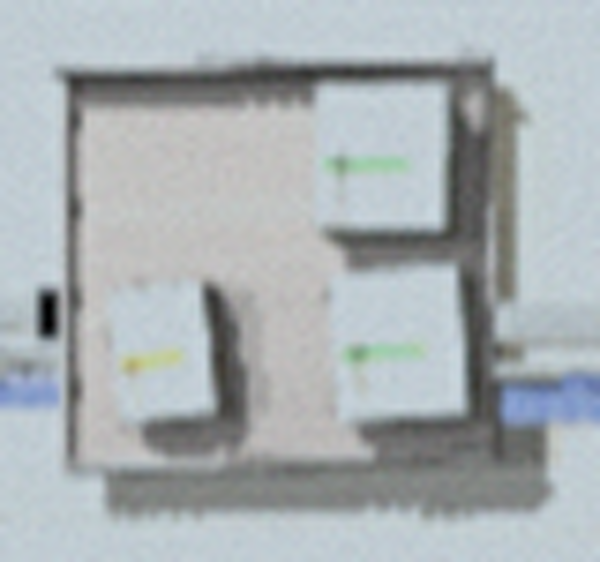

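View pics/c2.png

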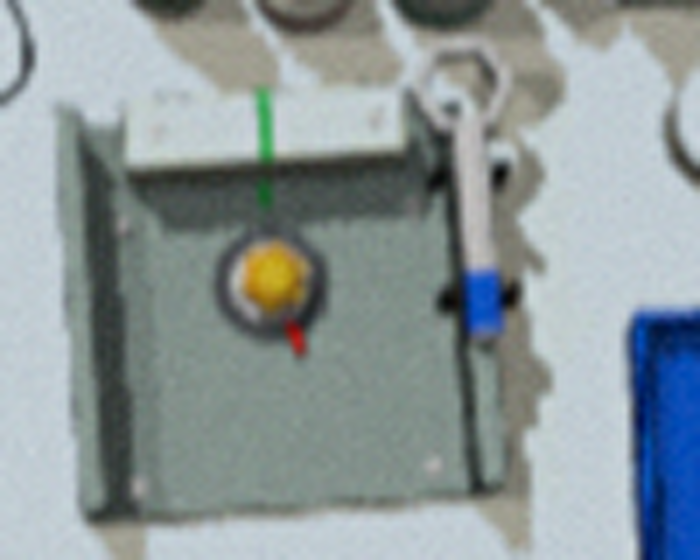

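The crops show two tall cartons with green print, tops centred at crop (383,158) and (400,343), and one flat carton with orange print at (162,352). The second flat carton is absent. The nut is at (273,275) with its red pointer at (298,340), towards the robot. The green mark is at (265,190) and the wrench lies on the right wall, ring at (460,88) and handle end at (486,335).

Request:
drive_tool([
  [0.0,[-40,-40,0],[0,0,-0.06]],
  [0.0,[-70,-70,0],[0,0,-0.12]],
  [0.0,[-100,-100,0],[0,0,-0.2]],
  [0.0,[-130,-130,0],[0,0,-0.26]],
  [0.0,[-155,-155,0],[0,0,-0.32]],
  [0.0,[-173,-174,0],[0,0,-0.32]],
  [0.0,[-173,-174,0],[0,0,-0.32]],
  [0.0,[-173,-174,0],[0,0,-0.32]],
])

```text
time: 0.82
tcp_pos: [0.2831, 0.3013, 0.2055]
tool_rot: [0.002, 1.0, 0.0, 0.0]
wrist_force: [0.7, 0.1, -0.3]
width: 0.0939
grasp_force: 0.0
```

```bash
cat >> h.py <<'E'
def cornersW(d,cs,z):
    P=np.array([world(d,c,z)[:2] for c in cs],np.float32)
    (c,wh,a)=cv2.minAreaRect(P); return c,wh,a,P
E
python3 - <<'E'
from h import *
s=st(); d=snap('top','t1.png')
o=np.array([215,185]);k=7.5
def cc(l): return [np.array(p)/k+o-0.43 for p in l]
for n,l,z in [('t1',[(317,85),(450,85),(446,232),(320,230)],.068),('t2',[(333,270),(460,263),(467,415),(340,422)],.068),('f',[(108,290),(203,282),(217,412),(122,422)],.048)]:
    P=np.array([world(d,c,z)[:2] for c in cc(l)]); e=P[0]-P[3]+P[1]-P[2]; print(n,P.mean(0).round(4),'len',np.linalg.norm(e)/2,'yaw of +x edge',np.arctan2(e[1],e[0]).round(3))
def w2(p,z): return world(d,np.array(p)/7+[300,145]-0.43,z).round(4)
print('nut',w2((273,275),.04),'ptr tip',w2((300,350),.016),'mark',w2((265,195),.01))
print('ring',w2((460,88),.064),'hend',w2((487,335),.076))
print('wallL',w2((60,105),.06),w2((95,515),.06),'wallR',w2((500,490),.06))
print('housing front edge',w2((130,165),.06),w2((405,152),.06))
# refine cartons with fresh image: change detection
a=cv2.imread('pics/top0.png');b=cv2.imread('pics/t1.png');print(cv2.absdiff(a,b)[190:255,220:290].max(), cv2.absdiff(a,b)[190:255,220:290].mean())
E
```

```text
{'time': 0.8167, 'tcp_pos': [0.2831, 0.3013, 0.2055], 'tool_rot': [0.0022, 1.0, 0.0003, 0.0001], 'wrist_force': [0.6522, 0.0676, -0.2933], 'width': 0.0939, 'grasp_force': 0.0, 'qpos': [0.6788, -0.2231, 1.6625, 0.0004, 1.7017, -0.8876]}
t1 [0.506  0.2787] len 0.0671650469149896 yaw of +x edge 0.033
t2 [0.422  0.2681] len 0.06899234760542716 yaw of +x edge 0.082
f [0.4168 0.3795] len 0.06068841352100751 yaw of +x edge 0.152
nut [0.5915 0.0289 0.04  ] ptr tip [0.5573 0.0135 0.016 ] mark [0.6383 0.0322 0.01  ]
ring [ 0.6834 -0.0616  0.064 ] hend [ 0.5576 -0.0741  0.076 ]
wallL [0.6718 0.1372 0.06  ] [0.467  0.1153 0.06  ] wallR [ 0.4834 -0.0827  0.06  ]
housing front edge [0.642  0.1017 0.06  ] [ 0.6513 -0.0349  0.06  ]
191 4.8165567765567765
```

Run:
```python
from h import *
im=cv2.imread('pics/t1.png')
cv2.imwrite('pics/c3.png',cv2.resize(im[180:275,205:320],None,fx=6,fy=6,interpolation=cv2.INTER_CUBIC))
```

```text
(no output)
```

View pics/c3.png

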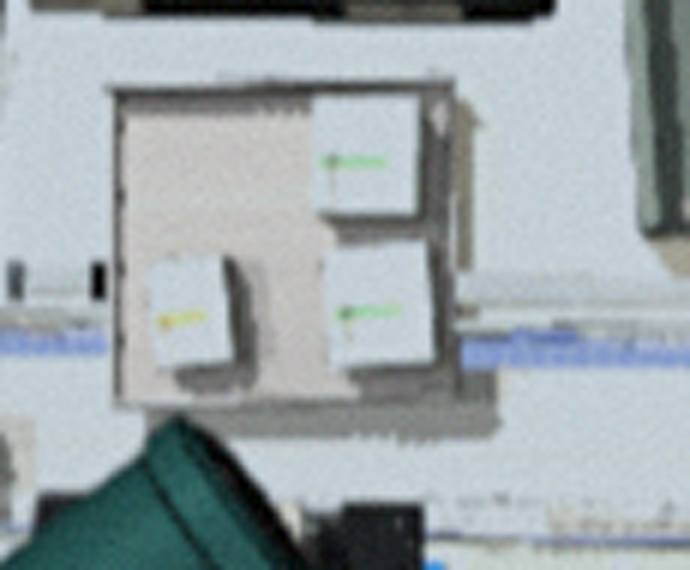

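The cartons have not moved: tall tops at crop (367,155) and (380,305), flat at (190,312). The arm only covers the lower edge. Picking the rear tall carton first.

Request:
drive_tool([
  [0,[-38,-4,10],[0,0,0]],
  [0,[-76,-8,20],[0,0,0]],
  [0,[-114,-12,30],[0,0,-0.01]],
  [0,[-152,-16,40],[0,0,-0.03]],
  [0,[-190,-20,50],[0,0,-0.03]],
  [0,[-223,-23,70],[0,0,-0.03]],
  [0,[-223,-23,105],[0,0,-0.03]],
  [0,[-223,-23,140],[0,0,-0.03]],
  [0,[-223,-23,169],[0,0,-0.03]],
  [0,[-223,-23,169],[0,0,-0.03]],
], newtons=25)

```text
time: 1.7
tcp_pos: [0.4997, 0.2793, 0.0279]
tool_rot: [-0.016, 1.0, -0.003, -0.007]
wrist_force: [-0.8, -0.4, -1.9]
width: 0.094
grasp_force: 0.0
```

Request:
drive_tool([
  [0.5,[0,0,0],[0,0,0]],
  [0.5,[0,0,0],[0,0,0]],
  [0.5,[0,0,0],[0,0,0]],
  [0.5,[0,0,0],[0,0,0]],
  [0.5,[0,0,0],[0,0,0]],
  [0.5,[0,0,0],[0,0,0]],
  [0.5,[0,0,0],[0,0,0]],
  [0.5,[0,0,-5],[0,0,0]],
  [0.5,[0,0,-20],[0,0,0]],
  [0.5,[0,0,-20],[0,0,0]],
])

```text
time: 2.53
tcp_pos: [0.5068, 0.28, 0.0589]
tool_rot: [-0.015, 1.0, 0.001, 0.002]
wrist_force: [0.6, -0.5, 0.5]
width: 0.0595
grasp_force: 25.0
```

Request:
drive_tool([
  [0.5,[0,0,-40],[0,0,0]],
  [0.5,[0,-20,-75],[0,0,0]],
  [0.5,[10,-55,-95],[0,0,0]],
  [0.5,[20,-93,-110],[0,0,0]],
  [0.5,[30,-131,-125],[0,0,0]],
  [0.5,[38,-169,-135],[0,0,0]],
  [0.5,[44,-207,-135],[0,0,0]],
  [0.5,[44,-245,-135],[0,0,0]],
  [0.5,[44,-283,-135],[0,0,0]],
  [0.5,[44,-320,-135],[0,0,0]],
])

```text
time: 3.37
tcp_pos: [0.4705, -0.0435, 0.1913]
tool_rot: [-0.015, 1.0, -0.0, 0.0]
wrist_force: [0.0, -0.2, 0.2]
width: 0.0598
grasp_force: 25.0
```

Request:
drive_tool([
  [0.5,[-7,-40,0],[0,0,0]],
  [0.5,[-14,-80,0],[0,0,0]],
  [0.5,[-21,-120,0],[0,0,0]],
  [0.5,[-28,-158,10],[0,0,0]],
  [0.5,[-35,-194,30],[0,0,0]],
  [0.5,[-41,-230,50],[0,0,0]],
  [0.5,[-47,-258,70],[0,0,0]],
  [0.5,[-47,-262,100],[0,0,0]],
  [0.5,[-47,-262,125],[0,0,0]],
  [0.5,[-47,-262,125],[0,0,0]],
])

```text
time: 4.2
tcp_pos: [0.5217, -0.3002, 0.0585]
tool_rot: [-0.014, 1.0, 0.004, -0.006]
wrist_force: [-1.3, 1.3, -1.8]
width: 0.0598
grasp_force: 25.0
```

Run:
```python
from h import *
s=st(); d=snap('scene','s1.png',(330,160,500,280),4.7)
```

```text
{'time': 4.2, 'tcp_pos': [0.5217, -0.3002, 0.0585], 'tool_rot': [-0.0143, 0.9999, 0.0042, -0.0057], 'wrist_force': [-1.2761, 1.2549, -1.8424], 'width': 0.0598, 'grasp_force': 24.9979, 'qpos': [-0.6164, 0.2827, 1.439, 0.0001, 1.4341, -2.2157]}
```

View pics/s1.png

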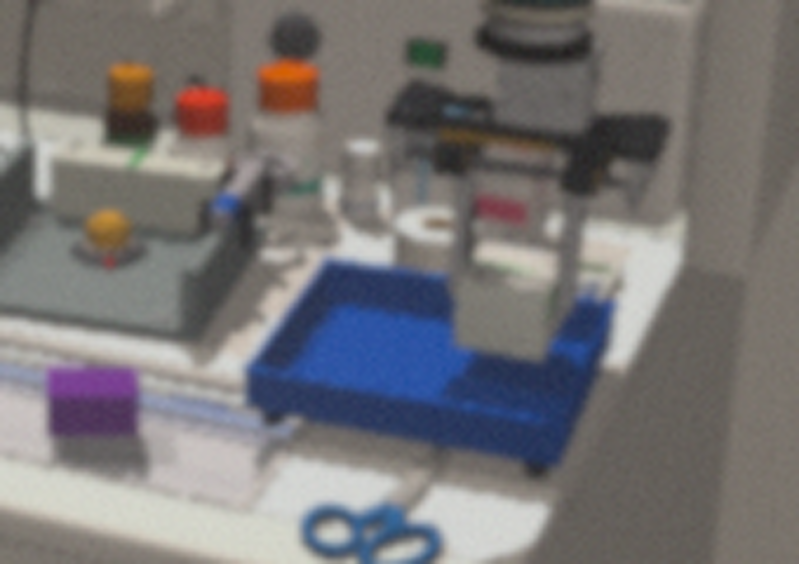

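The carton is held upright over the tote's rear right corner, at crop (505,310). Lowering and releasing.

Request:
drive_tool([
  [0.5,[0,0,15],[0,0,0]],
  [0.5,[0,0,27],[0,0,0]],
  [0.5,[0,0,27],[0,0,0]],
  [0.5,[0,0,27],[0,0,0]],
  [0.27,[0,0,27],[0,0,0]],
  [0.27,[0,0,27],[0,0,0]],
  [0.27,[0,0,27],[0,0,0]],
  [0.27,[0,0,15],[0,0,0]],
  [0.27,[0,0,-15],[0,0,0]],
  [0.2,[0,0,-50],[0,0,0]],
])

```text
time: 5.08
tcp_pos: [0.5245, -0.3009, 0.1155]
tool_rot: [-0.015, 1.0, 0.002, -0.002]
wrist_force: [1.1, -0.2, 0.8]
width: 0.0719
grasp_force: 0.0
```

Request:
drive_tool([
  [0,[10,15,-30],[0,0,0]],
  [0,[28,45,-50],[0,0,0]],
  [0,[46,80,-70],[0,0,0]],
  [0,[64,115,-75],[0,0,0]],
  [0,[82,150,-75],[0,0,0]],
  [0,[102,185,-75],[0,0,0]],
  [0,[122,220,-75],[0,0,0]],
  [0,[142,255,-75],[0,0,0]],
  [0,[162,290,-75],[0,0,0]],
  [0,[172,310,-75],[0,0,0]],
])

```text
time: 5.92
tcp_pos: [0.3427, 0.005, 0.193]
tool_rot: [-0.016, 1.0, 0.0, 0.001]
wrist_force: [0.7, 1.0, 0.1]
width: 0.0939
grasp_force: 0.0
```

Run:
```python
from h import *
s=st(); d=snap('top','t2.png',(205,150,465,260),3)
```

```text
{'time': 5.9167, 'tcp_pos': [0.3427, 0.005, 0.193], 'tool_rot': [-0.0159, 0.9999, 0.0004, 0.0013], 'wrist_force': [0.7088, 0.9627, 0.1169], 'width': 0.0939, 'grasp_force': 0.0, 'qpos': [-0.1526, -0.3936, 1.8119, 0.0012, 1.7208, -1.755]}
```

View pics/t2.png

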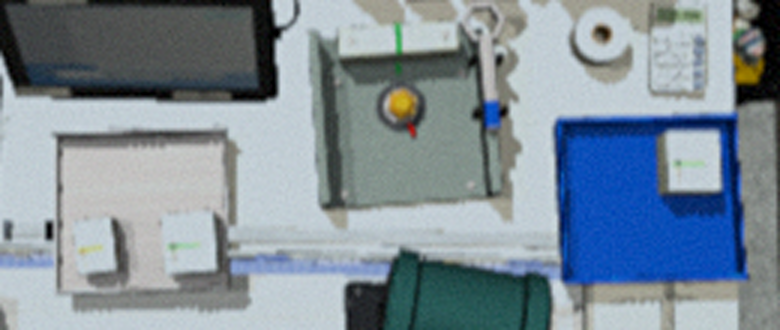

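The tote holds tall carton 1 at crop (692,160), and the remaining two in the tray, (190,240) and (96,245), are unmoved. Next is the second tall carton.

Request:
drive_tool([
  [0,[-12,38,0],[0,0,0]],
  [0,[-25,76,0],[0,0,0]],
  [0,[-38,114,0],[0,0,0]],
  [0,[-51,152,0],[0,0,-0.02]],
  [0,[-64,190,0],[0,0,-0.05]],
  [0,[-77,226,10],[0,0,-0.05]],
  [0,[-87,256,30],[0,0,-0.05]],
  [0,[-87,260,65],[0,0,-0.05]],
  [0,[-87,260,100],[0,0,-0.05]],
  [0,[-87,260,120],[0,0,-0.05]],
])

```text
time: 6.8
tcp_pos: [0.4226, 0.2651, 0.0684]
tool_rot: [-0.041, 0.999, -0.001, -0.002]
wrist_force: [-0.8, -0.5, -0.2]
width: 0.0942
grasp_force: 0.0
```

Request:
drive_tool([
  [0,[0,0,25],[0,0,0]],
  [0,[0,0,37],[0,0,0]],
  [0,[0,0,37],[0,0,0]],
  [0.5,[0,0,37],[0,0,0]],
  [0.5,[0,0,37],[0,0,0]],
  [0.5,[0,0,37],[0,0,0]],
  [0.5,[0,0,37],[0,0,0]],
  [0.5,[0,0,37],[0,0,0]],
  [0.5,[0,0,37],[0,0,0]],
  [0.5,[0,0,37],[0,0,0]],
])

```text
time: 7.63
tcp_pos: [0.4246, 0.2657, 0.0357]
tool_rot: [-0.04, 0.999, 0.001, 0.001]
wrist_force: [-0.6, 0.6, 4.0]
width: 0.0599
grasp_force: 25.0
```

Request:
drive_tool([
  [0.5,[0,0,-30],[0,0,0]],
  [0.5,[1,-15,-65],[0,0,0.02]],
  [0.5,[3,-48,-90],[0,0,0.05]],
  [0.5,[5,-85,-105],[0,0,0.05]],
  [0.5,[7,-123,-115],[0,0,0.05]],
  [0.5,[9,-162,-120],[0,0,0.05]],
  [0.5,[11,-202,-120],[0,0,0.05]],
  [0.5,[14,-242,-120],[0,0,0.05]],
  [0.5,[16,-282,-120],[0,0,0.05]],
  [0.5,[19,-322,-120],[0,0,0.05]],
])

```text
time: 8.47
tcp_pos: [0.43, -0.0592, 0.1543]
tool_rot: [-0.015, 1.0, -0.0, -0.0]
wrist_force: [0.2, 0.3, -0.7]
width: 0.0599
grasp_force: 25.0
```

Run:
```python
from h import *
s=st(); t=np.array([.437,-.303,.066])-s['tcp_pos']; print(1000*R.from_quat(s['tool_rot']).as_matrix().T@t)
```

```text
{'time': 8.4667, 'tcp_pos': [0.43, -0.0592, 0.1543], 'tool_rot': [-0.0152, 0.9999, -0.0, -0.0], 'wrist_force': [0.225, 0.2751, -0.7384], 'width': 0.0599, 'grasp_force': 24.9967, 'qpos': [-0.2675, -0.1595, 1.7108, -0.0, 1.5903, -1.8686]}
[   0.4181302  -243.92464435   88.35475502]
```

Request:
drive_tool([
  [0.5,[0,-40,0],[0,0,0]],
  [0.5,[0,-80,0],[0,0,0]],
  [0.5,[0,-120,0],[0,0,0]],
  [0.5,[0,-160,5],[0,0,0]],
  [0.5,[0,-195,20],[0,0,0]],
  [0.5,[0,-228,45],[0,0,0]],
  [0.5,[0,-242,75],[0,0,0]],
  [0.5,[0,-242,100],[0,0,0]],
  [0.5,[0,-242,110],[0,0,0]],
  [0.5,[0,-242,116],[0,0,0]],
])

```text
time: 9.3
tcp_pos: [0.4363, -0.298, 0.0358]
tool_rot: [-0.015, 1.0, 0.002, -0.002]
wrist_force: [-1.4, 1.5, 11.7]
width: 0.06
grasp_force: 25.0
```

Request:
drive_tool([
  [0.5,[0,0,0],[0,0,0]],
  [0.5,[0,0,0],[0,0,0]],
  [0.27,[0,0,0],[0,0,0]],
  [0.27,[0,0,0],[0,0,0]],
  [0.27,[0,0,0],[0,0,0]],
  [0.27,[0,0,-12],[0,0,0]],
  [0.27,[0,0,-42],[0,0,0]],
  [0.2,[0,0,-80],[0,0,0]],
  [0.2,[5,20,-105],[0,0,0]],
  [0,[10,55,-125],[0,0,0]],
])

```text
time: 10.13
tcp_pos: [0.4274, -0.2469, 0.1678]
tool_rot: [-0.013, 1.0, -0.002, 0.002]
wrist_force: [1.0, 1.0, 0.1]
width: 0.0793
grasp_force: 0.0
```

Request:
drive_tool([
  [0,[8,35,-15],[0,0,0]],
  [0,[16,73,-20],[0,0,0]],
  [0,[24,111,-20],[0,0,0]],
  [0,[32,149,-20],[0,0,0]],
  [0,[40,187,-20],[0,0,0]],
  [0,[50,225,-20],[0,0,0]],
  [0,[60,260,-20],[0,0,0]],
  [0,[70,290,-20],[0,0,0]],
  [0,[80,310,-20],[0,0,0]],
  [0,[80,310,-20],[0,0,0]],
])

```text
time: 10.97
tcp_pos: [0.3357, 0.0658, 0.1851]
tool_rot: [-0.018, 1.0, 0.001, 0.001]
wrist_force: [-0.8, -0.8, 0.4]
width: 0.094
grasp_force: 0.0
```

Run:
```python
from h import *
s=st(); d=snap('top','t3.png',(205,150,465,260),3)
```

```text
{'time': 10.9667, 'tcp_pos': [0.3357, 0.0658, 0.1851], 'tool_rot': [-0.018, 0.9998, 0.0008, 0.0013], 'wrist_force': [-0.8222, -0.8475, 0.3629], 'width': 0.094, 'grasp_force': 0.0, 'qpos': [0.0255, -0.3945, 1.8281, 0.0016, 1.7054, -1.581]}
```

View pics/t3.png

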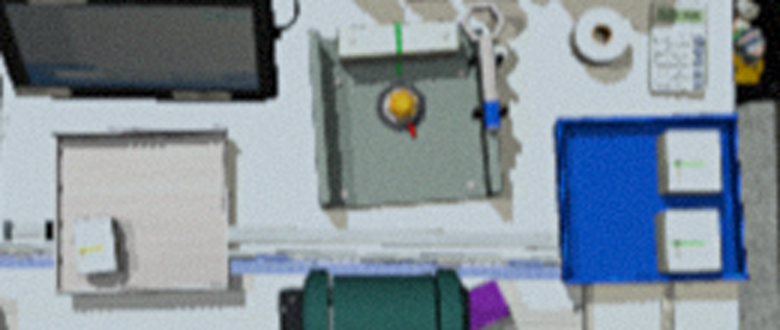

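Both tall cartons stand in the tote at crop (692,160) and (690,240). The flat carton is still at (97,245) in the tray, so I pick it now.

Request:
drive_tool([
  [0,[-12,38,0],[0,0,0]],
  [0,[-24,76,0],[0,0,-0.03]],
  [0,[-36,114,0],[0,0,-0.06]],
  [0,[-48,152,0],[0,0,-0.09]],
  [0,[-60,190,0],[0,0,-0.115]],
  [0,[-72,228,5],[0,0,-0.115]],
  [0,[-82,265,20],[0,0,-0.115]],
  [0,[-92,298,40],[0,0,-0.115]],
  [0,[-92,311,70],[0,0,-0.115]],
  [0,[-92,311,105],[0,0,-0.115]],
])

```text
time: 11.85
tcp_pos: [0.4226, 0.3796, 0.0793]
tool_rot: [-0.073, 0.997, 0.002, 0.002]
wrist_force: [-0.0, 0.1, 0.2]
width: 0.0941
grasp_force: 0.0
```

Request:
drive_tool([
  [0,[0,0,20],[0,0,0]],
  [0,[0,0,38],[0,0,0]],
  [0,[0,0,50],[0,0,0]],
  [0,[0,0,50],[0,0,0]],
  [0.7,[0,0,50],[0,0,0]],
  [0.7,[0,0,50],[0,0,0]],
  [0.7,[0,0,50],[0,0,0]],
  [0.7,[0,0,50],[0,0,0]],
  [0.7,[0,0,50],[0,0,0]],
  [0.7,[0,0,50],[0,0,0]],
])

```text
time: 12.68
tcp_pos: [0.4199, 0.3768, 0.0293]
tool_rot: [-0.073, 0.997, 0.0, 0.001]
wrist_force: [-0.7, -0.2, -0.5]
width: 0.0576
grasp_force: 0.0
```

Request:
drive_tool([
  [0.7,[0,0,0],[0,0,0]],
  [0.7,[0,0,0],[0,0,0]],
  [0.7,[0,0,0],[0,0,0]],
  [0.7,[0,0,-3],[0,0,0]],
  [0.7,[0,0,-30],[0,0,0]],
  [0.7,[0,0,-70],[0,0,0]],
  [0.7,[1,-20,-105],[0,0,0.03]],
  [0.7,[3,-55,-125],[0,0,0.06]],
  [0.7,[5,-92,-140],[0,0,0.09]],
  [0.7,[7,-130,-150],[0,0,0.125]],
])

```text
time: 13.52
tcp_pos: [0.432, 0.246, 0.1809]
tool_rot: [-0.01, 1.0, 0.0, 0.002]
wrist_force: [0.5, -0.1, -1.0]
width: 0.0448
grasp_force: 25.0
```

Run:
```python
from h import *
s=st(); t=np.array([.475,-.203,.032])-s['tcp_pos']; print(1000*R.from_quat(s['tool_rot']).as_matrix().T@t)
```

```text
{'time': 13.5167, 'tcp_pos': [0.432, 0.246, 0.1809], 'tool_rot': [-0.0102, 0.9999, 0.0004, 0.0016], 'wrist_force': [0.5165, -0.0814, -1.0122], 'width': 0.0448, 'grasp_force': 24.9999, 'qpos': [0.404, -0.0274, 1.5369, -0.0005, 1.6288, -1.1872]}
[ -33.38940736 -449.94626219  148.68646902]
```

Request:
drive_tool([
  [0.7,[-3,-40,0],[0,0,0]],
  [0.7,[-6,-80,0],[0,0,0]],
  [0.7,[-9,-120,0],[0,0,0]],
  [0.7,[-12,-160,0],[0,0,0]],
  [0.7,[-15,-200,0],[0,0,0]],
  [0.7,[-18,-240,0],[0,0,0]],
  [0.7,[-21,-280,0],[0,0,0]],
  [0.7,[-24,-320,0],[0,0,0]],
  [0.7,[-27,-360,0],[0,0,0]],
  [0.7,[-30,-400,5],[0,0,0]],
])

```text
time: 14.35
tcp_pos: [0.4695, -0.1547, 0.1744]
tool_rot: [-0.01, 1.0, -0.0, 0.001]
wrist_force: [1.1, 0.9, -0.2]
width: 0.0449
grasp_force: 25.0
```

Request:
drive_tool([
  [0.7,[-3,-36,15],[0,0,0]],
  [0.7,[-4,-50,45],[0,0,0]],
  [0.7,[-4,-50,80],[0,0,0]],
  [0.7,[-4,-50,115],[0,0,0]],
  [0.7,[-4,-50,135],[0,0,0]],
  [0.7,[-4,-50,145],[0,0,0]],
  [0.7,[-4,-50,145],[0,0,0]],
  [0.7,[-4,-50,145],[0,0,0]],
  [0.4,[-4,-50,145],[0,0,0]],
  [0.4,[-4,-50,145],[0,0,0]],
])

```text
time: 15.18
tcp_pos: [0.475, -0.2025, 0.0291]
tool_rot: [-0.01, 1.0, -0.0, 0.0]
wrist_force: [-0.9, 1.1, 0.9]
width: 0.0544
grasp_force: 0.0
```

Request:
drive_tool([
  [0.4,[0,0,0],[0,0,0]],
  [0.4,[0,0,-15],[0,0,0]],
  [0.4,[0,0,-50],[0,0,0]],
  [0.2,[0,0,-90],[0,0,0]],
  [0,[5,10,-125],[0,0,0]],
  [0,[25,35,-145],[0,0,0]],
  [0,[50,65,-145],[0,0,0]],
  [0,[75,95,-145],[0,0,0]],
  [0,[100,125,-145],[0,0,0]],
  [0,[120,140,-145],[0,0,0]],
])

```text
time: 16.02
tcp_pos: [0.3501, -0.0626, 0.1739]
tool_rot: [-0.011, 1.0, 0.0, 0.001]
wrist_force: [-1.3, -0.9, -1.1]
width: 0.094
grasp_force: 0.0
```

Run:
```python
from h import *
s=st(); d=snap('top','t4.png'); d2=snap('scene','s4.png')
a=cv2.imread('pics/t4.png'); b=cv2.imread('pics/s4.png')
A=cv2.resize(a[145:255,300:465],None,fx=4.8,fy=4.8,interpolation=cv2.INTER_CUBIC)
cv2.imwrite('pics/c4.png',A[:600,:800])
B=cv2.resize(b[170:240,300:440],None,fx=5.7,fy=5.7,interpolation=cv2.INTER_CUBIC); cv2.imwrite('pics/c5.png',B)
np.savez('cal.npz',top=np.array([d['fx'],d['cx'],d['cy']]),sc=np.array([d2['fx'],d2['cx'],d2['cy']]))
```

```text
{'time': 16.0167, 'tcp_pos': [0.3501, -0.0626, 0.1739], 'tool_rot': [-0.0109, 0.9999, 0.0004, 0.0005], 'wrist_force': [-1.3323, -0.925, -1.1056], 'width': 0.094, 'grasp_force': 0.0, 'qpos': [-0.3378, -0.3565, 1.8245, 0.0011, 1.6729, -1.9304]}
```

View pics/c4.png

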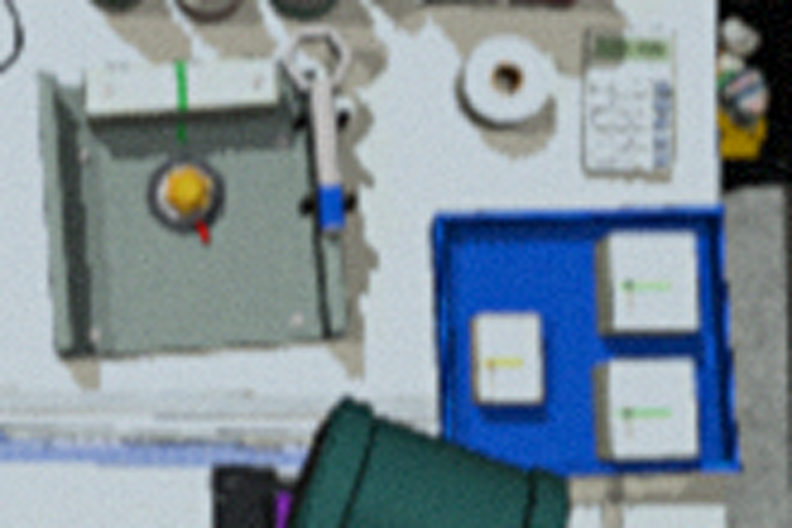

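View pics/c5.png

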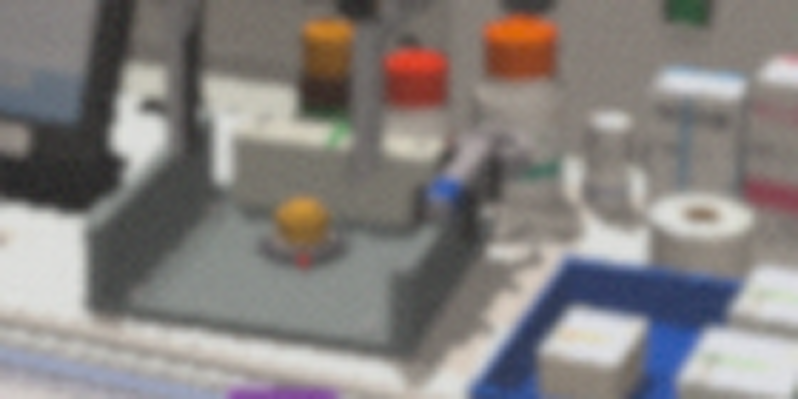

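All three cartons are in the tote, at crop (508,360), (647,282) and (647,410), and the tray is empty. The wrench rests on the right wall with its ring at (316,58) and blue end at (331,207). The nut is at (187,190) with its pointer at (205,235). Next I measure the lock precisely on averaged frames.

```bash
cat >> h.py <<'E'
def avg(cam,n=6):
    L=[optics.get_image(cam) for _ in range(n)]; d=L[0]; d['frame']=np.mean([x['frame'] for x in L],0); return d
def blob(d,mask,roi):
    u0,v0,u1,v1=roi; m=np.zeros(mask.shape,np.float64); m[v0:v1,u0:u1]=mask[v0:v1,u0:u1]
    v,u=np.nonzero(m); w=m[v,u]; return np.array([(u*w).sum(),(v*w).sum()])/w.sum(), (m>0).sum()
def yel(d): f=d['frame'];r,g,b=f[...,0],f[...,1],f[...,2]; return np.clip(np.minimum(r,g*1.3)-b-40,0,80)*(r>g)
def red(d): f=d['frame'];r,g,b=f[...,0],f[...,1],f[...,2]; return np.clip(r-np.maximum(g,b)*1.0-50,0,80)*(np.abs(g-b)<45)
def blu(d): f=d['frame'];r,g,b=f[...,0],f[...,1],f[...,2]; return np.clip(b-np.maximum(r,g)-50,0,60)
def grn(d): f=d['frame'];r,g,b=f[...,0],f[...,1],f[...,2]; return np.clip(g-np.maximum(r,b)-25,0,60)
def tri(d1,p1,d2,p2):
    M=[d['camera_from_world'] for d in(d1,d2)]
    K=[np.array([[d['fx'],0,d['cx']],[0,d['fy'],d['cy']],[0,0,1]]) for d in(d1,d2)]
    X=cv2.triangulatePoints(K[0]@np.array(M[0])[:3],K[1]@np.array(M[1])[:3],np.array(p1,float),np.array(p2,float)); X=(X[:3]/X[3]).ravel()
    return X, np.r_[pix(d1,X)-p1,pix(d2,X)-p2].round(2)
E
python3 - <<'E'
from h import *
T=avg('top');S=avg('scene')
rt=(305,150,385,225); rs=(310,180,400,240)
R_={}
for n,f in(('yel',yel),('red',red),('blu',blu),('grn',grn)):
    p,a=blob(T,f(T),rt); q,b=blob(S,f(S),rs); R_[n]=p
    X,e=tri(T,p,S,q); print(n,p.round(2),a,q.round(2),b,X.round(4),e, 'z.04',world(T,p,.04)[:2].round(4),'z.017',world(T,p,.017)[:2].round(4),'z.076',world(T,p,.076)[:2].round(4))
# ring & handle: bright pixels topview rows
f=T['frame'].mean(2)
print(f[150:196,355:385:1].round(0).astype(int)[:, :].tolist() if 0 else '')
np.save('T.npy',T['frame'])
print(np.array2string(f[151:195,356:382].astype(int),max_line_width=200))
E
```

```text
yel [338.47 184.05] 75 [356.61 202.28] 147 [0.5926 0.022  0.0533] [ 2.29 -1.12 -1.85  0.23] z.04 [0.5908 0.0292] z.017 [0.5948 0.0282] z.076 [0.5845 0.0309]
red [341.72 192.67] 8 [375.84 182.26] 111 [ 0.568  -0.0249  0.143 ] [ 14.82  -6.82 -11.42   1.07] z.04 [0.5604 0.0174] z.017 [0.5639 0.0162] z.076 [0.5548 0.0194]
blu [368.54 187.51] 42 [384.44 223.15] 28 [ 0.5917 -0.0882 -0.0081] [ 1.73 -0.8  -1.45  0.25] z.04 [ 0.5806 -0.0762] z.017 [ 0.5844 -0.079 ] z.076 [ 0.5745 -0.072 ]
grn [337.41 163.62] 31 [358.88 192.82] 7 [0.6586 0.0346 0.0646] [ 0.13 -0.06 -0.1   0.01] z.04 [0.6639 0.034 ] z.017 [0.6691 0.033 ] z.076 [0.6558 0.0356]

[[195 206 203 ... 205 205 202]
 [180 198 204 ... 199 204 204]
 [160 182 201 ... 180 199 203]
 ...
 [135 137 134 ... 201 201 201]
 [136 135 136 ... 201 201 200]
 [137 137 136 ... 200 200 202]]
```

Run:
```python
from h import *
T=avg('top',10);S=avg('scene',6)
rs={'yel':(340,200,366,215),'red':(343,211,364,222),'blu':(368,195,390,210)}
for n,f in(('yel',yel),('red',red),('blu',blu)):
    p,a=blob(T,f(T),(305,150,385,225)); q,b=blob(S,f(S),rs[n]); X,e=tri(T,p,S,q); print(n,p.round(2),q.round(2),b,X.round(4),e)
g=T['frame'].mean(2).astype(np.uint8)
roi=cv2.resize(g[145:225,300:400],None,fx=4,fy=4,interpolation=cv2.INTER_CUBIC)
L=cv2.createLineSegmentDetector(cv2.LSD_REFINE_ADV).detect(roi)[0][:,0]
for l in L:
    a=np.array(l[:2]);b=np.array(l[2:])
    if np.hypot(*(a-b))<60: continue
    A=(a+.5)/4-.5+[300,145];B=(b+.5)/4-.5+[300,145]
    w1,w2=world(T,A,.06)[:2],world(T,B,.06)[:2]; v=w2-w1; an=np.arctan2(v[1],v[0])
    print(A.round(1),B.round(1),w1.round(3),w2.round(3),'len',np.linalg.norm(v).round(3),'ang mod',((an+np.pi/4)%(np.pi/2)-np.pi/4).round(3))
```

```text
yel [338.47 184.04] [352.51 207.61] 67 [0.5917 0.0297 0.0322] [-0.23  0.11  0.19 -0.02]
red [341.72 192.68] [353. 215.] 1 [0.564  0.0162 0.0167] [ 0. -0. -0.  0.]
blu [368.54 187.5 ] [377.8  202.54] 8 [ 0.5748 -0.0726  0.0764] [ 0.19 -0.09 -0.15  0.03]
[390.6 224.2] [388.9 191. ] [ 0.452 -0.15 ] [ 0.566 -0.144] len 0.115 ang mod 0.051
[364.4 165.4] [366.  182.3] [ 0.655 -0.059] [ 0.595 -0.065] len 0.06 ang mod 0.098
[337.2 167.3] [357.2 165.8] [0.646 0.035] [ 0.653 -0.034] len 0.07 ang mod 0.097
[317.3 168.6] [335.7 167.4] [0.64  0.105] [0.646 0.041] len 0.064 ang mod 0.083
[366.7 194.1] [368.5 212.9] [ 0.554 -0.068] [ 0.489 -0.074] len 0.065 ang mod 0.098
[366.4 214.8] [364.3 190.1] [ 0.482 -0.067] [ 0.568 -0.059] len 0.086 ang mod 0.092
[318.5 200.1] [318.2 215.1] [0.53  0.098] [0.478 0.098] len 0.052 ang mod -0.002
[314.3 216.1] [310.5 162.6] [0.474 0.111] [0.661 0.129] len 0.188 ang mod 0.092
[307.5 177.3] [307.5 160.1] [0.609 0.138] [0.67  0.139] len 0.061 ang mod 0.023
[315.5 172.2] [316.7 187.2] [0.627 0.111] [0.575 0.105] len 0.053 ang mod 0.099
[359.2 217.1] [331.7 218.7] [ 0.474 -0.042] [0.467 0.052] len 0.094 ang mod 0.078
```

Request:
drive_tool([
  [0,[-35,-2,0],[0,0,0]],
  [0,[-73,-4,0],[0,0,-0.02]],
  [0,[-111,-6,0],[0,0,-0.05]],
  [0,[-149,-8,0],[0,0,-0.072]],
  [0,[-187,-10,0],[0,0,-0.072]],
  [0,[-225,-12,10],[0,0,-0.072]],
  [0,[-250,-12,30],[0,0,-0.072]],
  [0,[-255,-12,60],[0,0,-0.072]],
  [0,[-255,-12,80],[0,0,-0.072]],
  [0,[-255,-12,80],[0,0,-0.072]],
], newtons=8)

```text
time: 18.35
tcp_pos: [0.6039, -0.0708, 0.0866]
tool_rot: [-0.046, 0.999, 0.002, -0.006]
wrist_force: [-1.0, -0.0, -1.1]
width: 0.094
grasp_force: 0.0
```

Run:
```python
from h import *
s=st(); Rm=R.from_quat(s['tool_rot']).as_matrix(); print(np.arctan2(-Rm[1,0],-Rm[0,0])); t=np.array([.6048,-.0689,.050])-s['tcp_pos']; print(1000*Rm.T@t)
```

```text
{'time': 18.35, 'tcp_pos': [0.6039, -0.0708, 0.0866], 'tool_rot': [-0.0462, 0.9989, 0.0016, -0.0058], 'wrist_force': [-1.0072, -0.0393, -1.1139], 'width': 0.094, 'grasp_force': 0.0, 'qpos': [-0.21, 0.2741, 1.3916, 0.0001, 1.4879, -1.8733]}
0.09252893046669032
[-1.52346207  1.67552755 36.60864219]
```

Request:
drive_tool([
  [0,[0,1,15],[0,0,0]],
  [0,[0,1,30],[0,0,0]],
  [0,[0,1,40],[0,0,0]],
  [0,[0,1,43],[0,0,0]],
  [0,[0,1,43],[0,0,0]],
  [0.6,[0,1,43],[0,0,0]],
  [0.6,[0,1,43],[0,0,0]],
  [0.6,[0,1,43],[0,0,0]],
  [0.6,[0,1,43],[0,0,0]],
  [0.6,[0,1,43],[0,0,0]],
])

```text
time: 19.18
tcp_pos: [0.6072, -0.0707, 0.0511]
tool_rot: [-0.046, 0.999, -0.0, 0.0]
wrist_force: [-0.0, -0.9, -0.5]
width: 0.0645
grasp_force: 0.0
```

Run:
```python
from h import *
s=st(); Rm=R.from_quat(s['tool_rot']).as_matrix(); print(np.arctan2(-Rm[1,0],-Rm[0,0])); t=np.array([.6048,-.0689,.050])-s['tcp_pos']; print(1000*Rm.T@t)
```

```text
{'time': 19.1833, 'tcp_pos': [0.6072, -0.0707, 0.0511], 'tool_rot': [-0.0461, 0.9989, -0.0001, 0.0005], 'wrist_force': [-0.0201, -0.8624, -0.4536], 'width': 0.0645, 'grasp_force': 0.0, 'qpos': [-0.2087, 0.2969, 1.4364, 0.0001, 1.4073, -1.8717]}
0.09221539817405007
[2.1847668  2.01069064 1.08508079]
```

Request:
drive_tool([
  [0.6,[2,2,1],[0,0,0]],
  [0.95,[2,2,1],[0,0,0]],
  [0.95,[2,2,1],[0,0,0]],
  [0.95,[2,2,1],[0,0,0]],
  [0.95,[2,2,1],[0,0,0]],
  [0.95,[2,2,1],[0,0,0]],
  [0.95,[2,2,1],[0,0,0]],
  [0.95,[2,2,1],[0,0,0]],
  [0.95,[2,2,1],[0,0,0]],
  [0.95,[2,2,1],[0,0,0]],
])

```text
time: 20.02
tcp_pos: [0.6047, -0.0689, 0.0495]
tool_rot: [-0.046, 0.999, -0.0, 0.0]
wrist_force: [-0.9, -0.1, -0.6]
width: 0.0159
grasp_force: 8.0
```

Request:
drive_tool([
  [0.95,[0,0,0],[0,0,0]],
  [0.95,[0,0,0],[0,0,0]],
  [0.95,[0,0,0],[0,0,0]],
])

```text
time: 20.27
tcp_pos: [0.6047, -0.0689, 0.0495]
tool_rot: [-0.046, 0.999, -0.0, 0.0]
wrist_force: [0.7, -1.4, -0.5]
width: 0.0155
grasp_force: 8.0
```

Run:
```python
from h import *
s=st()
T=avg('top',6);S=avg('scene',6)
p,a=blob(T,blu(T),(355,170,385,205)); q,b=blob(S,blu(S),(368,195,390,210)); print(p,a,q,b,tri(T,p,S,q))
```

```text
{'time': 20.2667, 'tcp_pos': [0.6047, -0.0689, 0.0495], 'tool_rot': [-0.0461, 0.9989, -0.0, 0.0001], 'wrist_force': [0.6822, -1.3581, -0.5258], 'width': 0.0155, 'grasp_force': 7.9982, 'qpos': [-0.2066, 0.2933, 1.4443, -0.0, 1.4038, -1.8695]}
[368.88176353 188.30260521] 14 [nan nan] 0 (array([nan, nan, nan]), array([nan, nan, nan, nan]))h.py:25: RuntimeWarning: invalid value encountered in divide
  v,u=np.nonzero(m); w=m[v,u]; return np.array([(u*w).sum(),(v*w).sum()])/w.sum(), (m>0).sum()
```

Request:
drive_tool([
  [0.95,[0,0,0],[0,0,0]],
  [0.95,[0,0,0],[0,0,0]],
  [0.95,[0,0,-8],[0,0,0]],
  [0.95,[0,0,-25],[0,0,0]],
  [0.95,[0,0,-45],[0,0,0]],
  [0.95,[10,10,-48],[0,0,-0.05]],
  [0.95,[32,30,-48],[0,0,-0.14]],
  [0.95,[55,51,-48],[0,0,-0.24]],
  [0.95,[72,67,-48],[0,0,-0.33]],
  [0.95,[77,72,-48],[0,0,-0.35]],
], newtons=40)

```text
time: 21.7
tcp_pos: [0.5184, -0.0021, 0.0973]
tool_rot: [-0.222, 0.975, 0.001, -0.001]
wrist_force: [0.2, 0.0, -1.4]
width: 0.0155
grasp_force: 40.0
```

Request:
drive_tool([
  [0.95,[0,0,0],[0,0,0]],
  [0.95,[0,0,0],[0,0,0]],
  [0.95,[0,0,10],[0,0,0]],
  [0.95,[0,0,15],[0,0,0]],
  [0.95,[0,0,15],[0,0,0]],
])

```text
time: 22.12
tcp_pos: [0.5206, -0.0048, 0.08]
tool_rot: [-0.219, 0.976, 0.001, -0.002]
wrist_force: [-0.1, 0.3, -3.3]
width: 0.0155
grasp_force: 40.0
```

Run:
```python
from h import *
s=st(); Rm=R.from_quat(s['tool_rot']).as_matrix(); print(np.arctan2(-Rm[1,0],-Rm[0,0])); t=np.array([.5211,-.0042,.080])-s['tcp_pos']; print(1000*Rm.T@t)
T=avg('top',6);S=avg('scene',6)
a=cv2.cvtColor(T['frame'].astype(np.uint8),cv2.COLOR_RGB2BGR)[155:215,305:385];b=cv2.cvtColor(S['frame'].astype(np.uint8),cv2.COLOR_RGB2BGR)[180:240,315:395]
cv2.imwrite('pics/c6.png',np.hstack([cv2.resize(x,None,fx=5,fy=5,interpolation=cv2.INTER_CUBIC) for x in(a,b)]))
```

```text
{'time': 22.1167, 'tcp_pos': [0.5206, -0.0048, 0.08], 'tool_rot': [-0.2186, 0.9758, 0.0007, -0.002], 'wrist_force': [-0.0902, 0.289, -3.2837], 'width': 0.0155, 'grasp_force': 39.9976, 'qpos': [-0.118, 0.0849, 1.6256, -0.0001, 1.4352, -2.1296]}
0.4407760504519522
[-0.69693371  0.29119094  0.04278717]
```

View pics/c6.png

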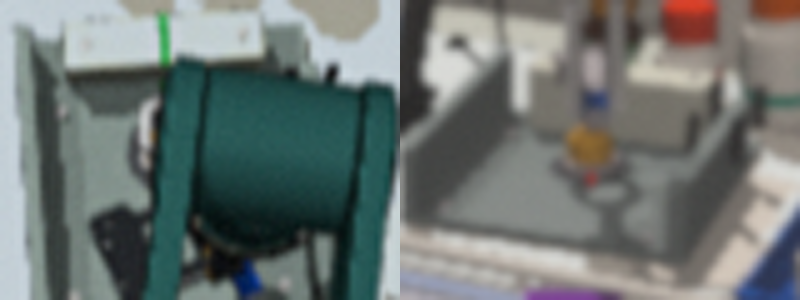

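The top camera's view of the ring is hidden by the wrist. The scene view on the right shows the handle aligned over the nut at (595,145), with the ring hard to make out. I go down in small steps, watching the force.

Request:
drive_tool([
  [0.95,[0,0,12],[0,0,0]],
  [0.95,[0,0,24],[0,0,0]],
  [0.95,[0,0,32],[0,0,0]],
  [0.95,[0,0,33],[0,0,0]],
  [0.95,[0,0,33],[0,0,0]],
  [0.95,[0,0,33],[0,0,0]],
])

```text
time: 23.22
tcp_pos: [0.5213, -0.0042, 0.0491]
tool_rot: [-0.219, 0.976, 0.0, -0.0]
wrist_force: [-0.2, -0.1, -2.4]
width: 0.0156
grasp_force: 40.0
```

Request:
drive_tool([
  [0.95,[0,0,1.5],[0,0,0]],
  [0.95,[0,0,3],[0,0,0]],
  [0.95,[0,0,4.5],[0,0,0]],
  [0.95,[0,0,4.5],[0,0,0]],
  [0.95,[0,0,4.5],[0,0,0]],
])

```text
time: 23.63
tcp_pos: [0.5213, -0.0042, 0.045]
tool_rot: [-0.219, 0.976, 0.0, -0.0]
wrist_force: [-0.1, -0.3, -2.2]
width: 0.0154
grasp_force: 40.0
```

Request:
drive_tool([
  [0.95,[0,0,1],[0,0,0]],
  [0.95,[0,0,2],[0,0,0]],
  [0.95,[0,0,3],[0,0,0]],
  [0.95,[0,0,3],[0,0,0]],
  [0.95,[0,0,3],[0,0,0]],
])

```text
time: 24.05
tcp_pos: [0.5213, -0.0042, 0.0419]
tool_rot: [-0.219, 0.976, 0.0, -0.0]
wrist_force: [-0.5, -0.5, -2.0]
width: 0.0154
grasp_force: 40.0
```

Weight only, no contact yet. Continuing down in small steps.

Request:
drive_tool([
  [0.95,[0,0,1],[0,0,0]],
  [0.95,[0,0,2],[0,0,0]],
  [0.95,[0,0,3],[0,0,0]],
  [0.95,[0,0,3],[0,0,0]],
  [0.95,[0,0,3],[0,0,0]],
])

```text
time: 24.47
tcp_pos: [0.5216, -0.0044, 0.0401]
tool_rot: [-0.219, 0.976, -0.0, 0.0]
wrist_force: [-3.9, -0.6, 5.3]
width: 0.0158
grasp_force: 40.0
```

Request:
drive_tool([
  [0.95,[0,0,1],[0,0,0]],
  [0.95,[0,0,2],[0,0,0]],
  [0.95,[0,0,3],[0,0,0]],
  [0.95,[0,0,3],[0,0,0]],
  [0.95,[0,0,3],[0,0,0]],
])

```text
time: 24.88
tcp_pos: [0.521, -0.0048, 0.0367]
tool_rot: [-0.219, 0.976, -0.0, -0.0]
wrist_force: [-4.4, -1.8, 5.2]
width: 0.0158
grasp_force: 40.0
```

Request:
drive_tool([
  [0.95,[0.7,0,0],[0,0,0]],
  [0.95,[1,0,2],[0,0,0]],
  [0.95,[1,0,4],[0,0,0]],
  [0.95,[1,0,5],[0,0,0]],
  [0.95,[1,0,5],[0,0,0]],
])

```text
time: 25.3
tcp_pos: [0.5199, -0.0051, 0.0311]
tool_rot: [-0.219, 0.976, -0.0, -0.001]
wrist_force: [-5.4, -2.5, 4.3]
width: 0.016
grasp_force: 40.0
```

Request:
drive_tool([
  [0.95,[0,0,2],[0,0,0]],
  [0.95,[0,0,4],[0,0,0]],
  [0.95,[0,0,6],[0,0,0]],
  [0.95,[0,0,6],[0,0,0]],
  [0.95,[0,0,6],[0,0,0]],
])

```text
time: 25.72
tcp_pos: [0.5194, -0.0053, 0.0249]
tool_rot: [-0.219, 0.976, -0.0, -0.001]
wrist_force: [-5.6, -1.9, 3.7]
width: 0.0154
grasp_force: 40.0
```

The ring has entered the nut (TCP at 25 mm, small force). First half of the first clockwise stroke.

Request:
drive_tool([
  [0.95,[1,0,1],[0,0,0]],
  [0.95,[1,0,1],[0,0,0]],
  [0.95,[0.7,5,1],[0,0,0.06]],
  [0.95,[0.4,9.7,1],[0,0,0.12]],
  [0.95,[-0.3,14.5,1],[0,0,0.18]],
  [0.95,[-1.3,19.3,1],[0,0,0.24]],
  [0.95,[-1.3,19.3,1],[0,0,0.24]],
  [0.95,[-1.3,19.3,1],[0,0,0.24]],
])

```text
time: 26.38
tcp_pos: [0.5127, 0.0128, 0.0239]
tool_rot: [-0.101, 0.995, -0.001, -0.001]
wrist_force: [-4.3, -2.6, 3.9]
width: 0.0158
grasp_force: 40.0
```

```bash
cat >> h.py <<'E'
def psi(s): Rm=R.from_quat(s['tool_rot']).as_matrix(); return np.arctan2(-Rm[1,0],-Rm[0,0])
def rep(nut=(.5915,.0293)):
    s=status.state(); p=psi(s); Rm=R.from_quat(s['tool_rot']).as_matrix(); n=1000*Rm.T@(np.r_[nut,s['tcp_pos'][2]]-s['tcp_pos'])
    print('t',round(s['time'],2),'tcp',np.round(s['tcp_pos'],4),'alpha',round(p-.094,3),'nut in tool',n.round(1),'F tool',(Rm.T@s['wrist_force']).round(1),'M',(Rm.T@s['torque']).round(2),'w',round(s['width'],4)); return s
E
python3 -c "
from h import *
rep()"
```

```text
t 26.38 tcp [0.5127 0.0128 0.0239] alpha 0.108 nut in tool [-80.5   0.4  -0.1] F tool [ 4.7 -1.7 -3.9] M [0.22 0.67 0.08] w 0.0158
```

Request:
drive_tool([
  [0.95,[0.9,4.9,0],[0,0,0.06]],
  [0.95,[0.4,9.8,0],[0,0,0.12]],
  [0.95,[-0.3,14.7,0],[0,0,0.18]],
  [0.95,[-1.4,19.5,0],[0,0,0.24]],
  [0.95,[-2.6,24.2,0],[0,0,0.3]],
  [0.95,[-4.2,28.9,0],[0,0,0.36]],
  [0.95,[-4.2,28.9,0],[0,0,0.36]],
])

```text
time: 26.97
tcp_pos: [0.5112, 0.0429, 0.0235]
tool_rot: [0.079, 0.997, -0.0, -0.001]
wrist_force: [-3.0, -0.4, 1.5]
width: 0.0159
grasp_force: 40.0
```

```bash
python3 -c "
from h import *
rep()"
```

```text
t 26.97 tcp [0.5112 0.0429 0.0235] alpha -0.252 nut in tool [-81.5  -0.8  -0.1] F tool [ 2.9 -0.8 -1.5] M [0.29 0.42 0.16] w 0.0159
```

Run:
```python
from h import *
S=avg('scene',6); f=S['frame']; r=f[...,0]-np.maximum(f[...,1],f[...,2])
roi=r[205:225,335:375]; w=np.clip(roi-12,0,None)*(np.abs(f[205:225,335:375,1]-f[205:225,335:375,2])<40)
v,u=np.nonzero(w); c=np.array([(u*w[v,u]).sum(),(v*w[v,u]).sum()])/w.sum()+[335,205]; print(c,len(u),world(S,c,.016))
print('exp old',pix(S,(.5640,.0162,.016)),'exp new',pix(S,(.560,.0289,.016)))
a=cv2.cvtColor(f.astype(np.uint8),cv2.COLOR_RGB2BGR)[185:235,320:390]
cv2.imwrite('pics/c7.png',cv2.resize(a,None,fx=9,fy=9,interpolation=cv2.INTER_CUBIC))
```

```text
[352.87044534 211.75933423] 48 [0.591101   0.02869639 0.016     ]
exp old [352.99879607 215.15994106] exp new [349.31074144 214.9765036 ]
```

View pics/c7.png

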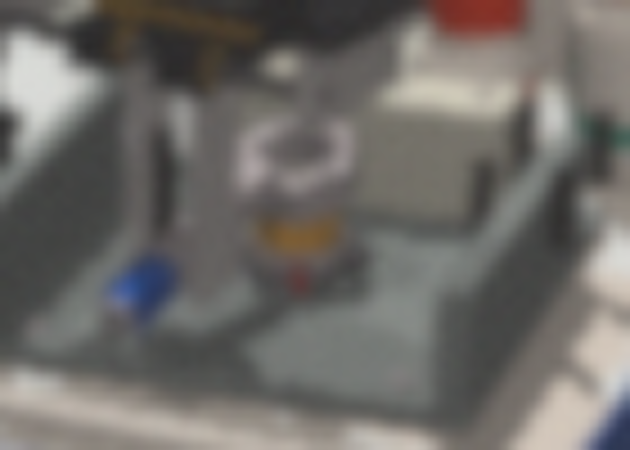

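This view matters: the ring at (300,155) is raised above the brass hexagon at (300,235), so it sits on the nut rather than seated. The wrench has pitched in the grip with its blue end low at (140,290), and the pointer at (297,278) has not moved. I'll lift, go back to the start angle with the grip distance corrected, and let the ring level itself with a light grip.

Request:
drive_tool([
  [0.95,[0,0,-12],[0,0,0]],
  [0.95,[0,0,-25],[0,0,0]],
  [0.95,[0,0,-25],[0,0,0]],
  [0.95,[-1,-8,-25],[0,0,-0.1]],
  [0.95,[-2.5,-17,-25],[0,0,-0.21]],
  [0.95,[-5,-25,-25],[0,0,-0.32]],
  [0.95,[-8.5,-33,-25],[0,0,-0.43]],
  [0.95,[-12.5,-40,-25],[0,0,-0.53]],
  [0.95,[-16,-46,-25],[0,0,-0.6]],
  [0.95,[-16,-46,-25],[0,0,-0.6]],
])

```text
time: 28.1
tcp_pos: [0.5213, -0.0066, 0.0489]
tool_rot: [-0.219, 0.976, -0.0, 0.001]
wrist_force: [0.1, 0.2, -1.8]
width: 0.0155
grasp_force: 40.0
```

Request:
drive_tool([
  [0.95,[0,0,0],[0,0,0]],
  [0.95,[0,0,0],[0,0,0]],
  [0.95,[0,0,0],[0,0,0]],
])

```text
time: 28.35
tcp_pos: [0.5202, -0.005, 0.0489]
tool_rot: [-0.219, 0.976, 0.0, 0.0]
wrist_force: [-0.3, -0.6, -2.1]
width: 0.0159
grasp_force: 40.0
```

```bash
python3 -c "
from h import *
rep(); S=avg('scene',3); cv2.imwrite('pics/a1.png',cv2.cvtColor(S['frame'].astype(np.uint8),cv2.COLOR_RGB2BGR)[180:240,315:395])"
```

```text
t 28.35 tcp [ 0.5202 -0.005   0.0489] alpha 0.348 nut in tool [-79.1   0.6   0. ] F tool [ 0.5 -0.4  2.1] M [-0.05  0.05  0.05] w 0.0159
```

Request:
drive_tool([
  [0.95,[0.4,0.5,1],[0,0,0]],
  [0.95,[0.4,0.5,2],[0,0,0]],
  [0.95,[0.4,0.5,2],[0,0,0]],
  [0.95,[0.4,0.5,2],[0,0,0]],
  [0.95,[0.4,0.5,2],[0,0,0]],
  [0.95,[0.4,0.5,2],[0,0,0]],
], newtons=3)

```text
time: 29.0
tcp_pos: [0.5202, -0.0049, 0.0471]
tool_rot: [-0.219, 0.976, 0.0, 0.001]
wrist_force: [2.4, 0.7, -3.6]
width: 0.0159
grasp_force: 3.0
```

Run:
```python
from h import *
rep(); S=avg('scene',6); a=cv2.imread('pics/a1.png'); b=cv2.cvtColor(S['frame'].astype(np.uint8),cv2.COLOR_RGB2BGR)[180:240,315:395]
cv2.imwrite('pics/c8.png',np.hstack([cv2.resize(x,None,fx=5,fy=5,interpolation=cv2.INTER_CUBIC) for x in(a,b)]))
print(cv2.absdiff(a,b).mean())
def ringpix(pitch,r=.0795,ps=.442,tcp=status.state()['tcp_pos']):
    # ring top centre: grip point -> along wrench x r, down/up
    g=np.array(tcp)+[0,0,.0185]; x=np.array([np.cos(ps),np.sin(ps),0]); return pix(S,g+x*(r*np.cos(pitch)+.004*np.sin(pitch))+np.array([0,0,1])*(r*np.sin(pitch)-.004*np.cos(pitch)))
for p in(0,.1,.2):print(p,(ringpix(p)-[315,180])*5+[400,0])
```

```text
t 29.0 tcp [ 0.5202 -0.0049  0.0471] alpha 0.348 nut in tool [-79.1   0.4   0.1] F tool [-2.5 -0.3  3.6] M [-0.15 -0.47  0.  ] w 0.0159
2.9847916666666667
0 [589.58090671 100.63347626]
0.1 [589.59809672  90.45843718]
0.2 [589.64341557  80.7166463 ]
```

View pics/c8.png

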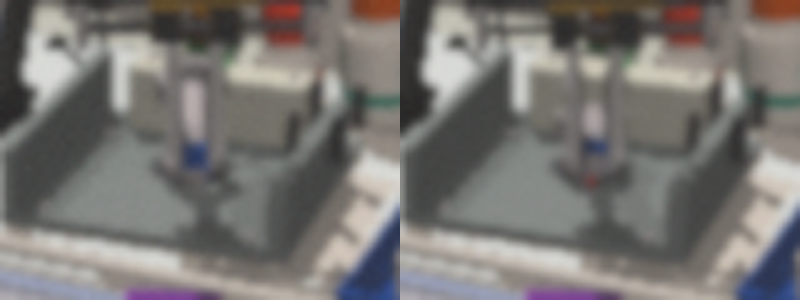

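After loosening, the ring end dropped: the blue end moved up from (195,155) to (197,147) in the half-frames, so the wrench is nearly level. I lower it with the light grip.

Request:
drive_tool([
  [0.95,[0,0,2],[0,0,0]],
  [0.95,[0,0,4],[0,0,0]],
  [0.95,[0,0,6],[0,0,0]],
  [0.95,[0,0,6],[0,0,0]],
])

```text
time: 29.63
tcp_pos: [0.5191, -0.0054, 0.0403]
tool_rot: [-0.219, 0.976, 0.0, -0.001]
wrist_force: [0.4, -0.4, -1.6]
width: 0.0157
grasp_force: 3.0
```

```bash
cat >> h.py <<'E'
def pitch(rb=.029,zb=.027):
    s=rep(); S=avg('scene',5); p=psi(s); x=np.array([np.cos(p),np.sin(p),0]); g=np.array(s['tcp_pos'])+[0,0,.0185]
    f=S['frame']; b=f[...,2]-np.maximum(f[...,0],f[...,1])
    def pr(a): return pix(S,g-x*(rb*np.cos(a)+.0085*np.sin(a))+np.array([0,0,.0085*np.cos(a)-rb*np.sin(a)]))
    e=pr(0); u,v=e.astype(int); w=np.clip(b[v-9:v+10,u-8:u+9]-25,0,None); V,U=np.nonzero(w); c=np.array([(U*w[V,U]).sum(),(V*w[V,U]).sum()])/w.sum()+[u-8,v-9]
    k=(pr(.1)-e)[1]/.1; print('blue',c.round(2),len(U),'level exp',e.round(2),'pitch(+ring up)',((c-e)[1]/k).round(3))
E
python3 -c "
from h import *
pitch()"
```

```text
t 29.63 tcp [ 0.5191 -0.0054  0.0403] alpha 0.348 nut in tool [-80.3   0.4  -0.1] F tool [-0.2 -0.6  1.6] M [-0.01 -0.2   0.03] w 0.0157
blue [354. 211.] 1 level exp [353.7  211.06] pitch(+ring up) -0.007
```

Request:
drive_tool([
  [0.95,[0,0,2],[0,0,0]],
  [0.95,[0,0,4],[0,0,0]],
  [0.95,[0,0,6],[0,0,0]],
  [0.95,[0,0,6],[0,0,0]],
  [0.95,[0,0,6],[0,0,0]],
])

```text
time: 30.3
tcp_pos: [0.5197, -0.0051, 0.0348]
tool_rot: [-0.219, 0.976, 0.0, -0.0]
wrist_force: [1.7, 1.3, -1.3]
width: 0.0163
grasp_force: 3.0
```

```bash
sed -i 's/b\[v-9:v+10,u-8:u+9\]-25/b[v-9:v+10,u-8:u+9]-8/' h.py; python3 -c "
from h import *
pitch()"
```

```text
t 30.3 tcp [ 0.5197 -0.0051  0.0348] alpha 0.348 nut in tool [-79.6   0.3  -0. ] F tool [-2.1  0.4  1.3] M [-0.08 -0.18 -0.02] w 0.0163
blue [354.06 212.07] 16 level exp [353.7  212.46] pitch(+ring up) -0.045
```

Request:
drive_tool([
  [0.95,[0,0,3],[0,0,0]],
  [0.95,[0,0,6],[0,0,0]],
  [0.95,[0,0,9],[0,0,0]],
  [0.95,[0,0,10.5],[0,0,0]],
  [0.95,[0,0,10.5],[0,0,0]],
  [0.95,[0,0,10.5],[0,0,0]],
])

```text
time: 31.05
tcp_pos: [0.5194, -0.0052, 0.0242]
tool_rot: [-0.219, 0.976, 0.0, -0.0]
wrist_force: [-0.8, 0.2, -1.0]
width: 0.0158
grasp_force: 3.0
```

```bash
python3 -c "
from h import *
pitch()"
```

```text
t 31.05 tcp [ 0.5194 -0.0052  0.0242] alpha 0.348 nut in tool [-79.9   0.3  -0. ] F tool [0.6 0.5 1. ] M [-0.09  0.06 -0.06] w 0.0158
blue [353.95 216.  ] 26 level exp [353.69 215.33] pitch(+ring up) 0.077
```

Request:
drive_tool([
  [0.95,[0,4.8,0.7],[0,0,0.06]],
  [0.95,[0,-4.8,0.7],[0,0,-0.06]],
  [0.95,[0,4.8,0.7],[0,0,0.06]],
  [0.95,[0,-4.8,0.7],[0,0,-0.06]],
  [0.95,[0.8,0,0.7],[0,0,0]],
  [0.95,[-0.8,0,0.7],[0,0,0]],
  [0.95,[0,0,0.7],[0,0,0]],
  [0.95,[0,0,0.7],[0,0,0]],
])

```text
time: 31.97
tcp_pos: [0.52, -0.0051, 0.0239]
tool_rot: [-0.22, 0.976, 0.0, 0.0]
wrist_force: [0.5, 0.6, -1.1]
width: 0.0159
grasp_force: 3.0
```

```bash
python3 -c "
from h import *
pitch()"
```

```text
t 31.97 tcp [ 0.52   -0.0051  0.0239] alpha 0.349 nut in tool [-79.3   0.4   0.1] F tool [-0.7  0.4  1.1] M [-0.12  0.01 -0.04] w 0.0159
blue [354.03 216.32] 25 level exp [353.73 215.34] pitch(+ring up) 0.112
```

Request:
drive_tool([
  [0.95,[0,0,0],[0,0,0]],
  [0.95,[0,0,0],[0,0,0]],
  [0.95,[-0.6,9.6,0],[0,0,0.12]],
  [0.95,[-2.3,19,0],[0,0,0.24]],
  [0.95,[-5.1,28.2,0],[0,0,0.36]],
  [0.95,[-5.1,28.2,0],[0,0,0.36]],
], newtons=20)

```text
time: 32.72
tcp_pos: [0.5114, 0.0233, 0.0238]
tool_rot: [-0.041, 0.999, -0.0, -0.001]
wrist_force: [-2.5, 0.8, 0.1]
width: 0.0156
grasp_force: 20.0
```

Request:
drive_tool([
  [0.95,[-0.6,9.6,0],[0,0,0.12]],
  [0.95,[-2.3,19,0],[0,0,0.24]],
  [0.95,[-2.3,19,0],[0,0,0.24]],
])

```text
time: 32.97
tcp_pos: [0.5122, 0.0424, 0.0238]
tool_rot: [0.078, 0.997, 0.0, -0.001]
wrist_force: [-4.3, 0.5, 1.6]
width: 0.0156
grasp_force: 20.0
```

Run:
```python
from h import *
pitch()
S=avg('scene',6); f=S['frame']
def bl(f,o):
    g=f[...,0]*.5+f[...,1]*.5-f[...,2]; w=np.clip(g-25,0,None); V,U=np.nonzero(w); print('yel',len(U),(U*w[V,U]).sum()/w.sum()+o[0],(V*w[V,U]).sum()/w.sum()+o[1])
    r=f[...,0]-np.maximum(f[...,1],f[...,2]); w=np.clip(r-25,0,None)*(np.arange(f.shape[0])[:,None]+o[1]>=212); V,U=np.nonzero(w); print('red',len(U),(U*w[V,U]).sum()/w.sum()+o[0],(V*w[V,U]).sum()/w.sum()+o[1])
o=(340,196); bl(f[196:222,340:368],o)
c=cv2.resize(cv2.imread('pics/c7.png'),(70,50),interpolation=cv2.INTER_AREA)[...,::-1].astype(float); bl(c[11:37,20:48],o)
cv2.imwrite('pics/a2.png',cv2.cvtColor(f.astype(np.uint8),cv2.COLOR_RGB2BGR))
```

```text
t 32.97 tcp [0.5122 0.0424 0.0238] alpha -0.25 nut in tool [-80.4  -0.6  -0.2] F tool [ 4.3 -0.1 -1.6] M [-0.09  0.56  0.02] w 0.0156
blue [335.73 215.16] 45 level exp [335.44 213.3 ] pitch(+ring up) 0.219
yel 24 353.04386061338903 206.1758821589535
red 4 349.5943396226415 215.3490566037736
yel 24 352.81258941344777 210.9241773962804
red 3 352.6666666666667 213.33333333333334
```

The pointer moved from column 352.9 to 349.6, as expected for engagement, and the brass now shows through the ring hole, so the nut is turning. I relax the grip to let the wrench settle.

Request:
drive_tool([
  [0.95,[0,0,0],[0,0,0]],
  [0.95,[0,0,0],[0,0,0]],
  [0.95,[0.7,-4,0],[0,0,-0.05]],
  [0.95,[0.7,-8,0],[0,0,-0.1]],
  [0.95,[1.4,-4,0],[0,0,-0.05]],
  [0.95,[0.7,-8,0],[0,0,-0.1]],
  [0.95,[0.7,-8,0],[0,0,-0.1]],
], newtons=3)

```text
time: 34.1
tcp_pos: [0.5122, 0.0328, 0.0238]
tool_rot: [0.028, 1.0, -0.0, 0.001]
wrist_force: [0.3, 0.2, -1.4]
width: 0.0159
grasp_force: 3.0
```

Run:
```python
from h import *
pitch(); S=avg('scene',8)
a=cv2.cvtColor(S['frame'].astype(np.uint8),cv2.COLOR_RGB2BGR)[185:235,320:390]
cv2.imwrite('pics/c9.png',cv2.resize(a,None,fx=10,fy=10,interpolation=cv2.INTER_CUBIC))
```

```text
t 34.1 tcp [0.5122 0.0328 0.0238] alpha -0.15 nut in tool [-79.4   1.    0.2] F tool [-0.3  0.2  1.4] M [-0.07  0.   -0.01] w 0.0159
blue [339.1  215.66] 40 level exp [338.66 213.93] pitch(+ring up) 0.202
```

View pics/c9.png

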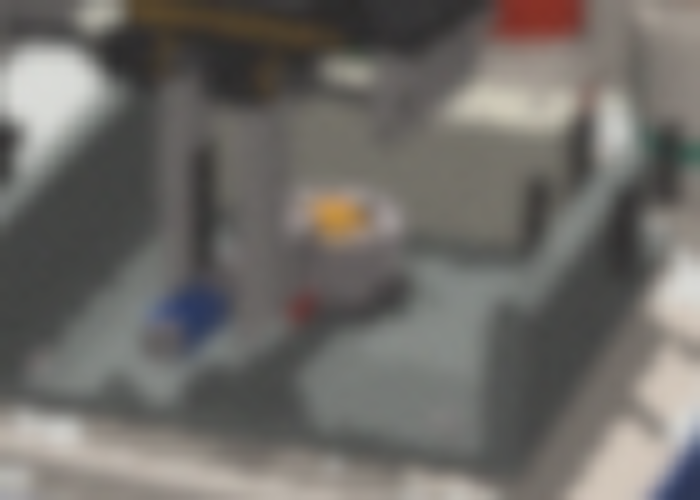

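The ring at (345,240) now sits flat on the flange with the brass cone showing through its hole at (338,215), and the pointer at (302,305) has moved. It is seated properly. I finish stroke 1, back off within the play and lift.

Request:
drive_tool([
  [0.95,[0,0,0],[0,0,0]],
  [0.95,[-0.6,9.6,0],[0,0,0.12]],
  [0.95,[-2.3,19,0],[0,0,0.24]],
  [0.95,[-5.1,28.2,0],[0,0,0.36]],
  [0.95,[-8.7,36.2,0],[0,0,0.47]],
  [0.95,[-8.7,36.2,0],[0,0,0.47]],
  [0.95,[-8.7,36.2,0],[0,0,0.47]],
], newtons=10)

```text
time: 35.33
tcp_pos: [0.5222, 0.0697, 0.0239]
tool_rot: [0.259, 0.966, 0.0, 0.0]
wrist_force: [1.3, 0.0, -2.4]
width: 0.0158
grasp_force: 10.0
```

```bash
cat >> h.py <<'E'
def ptr():
    T=avg('top',5); S=avg('scene',5)
    nut=np.array([.5915,.0293])
    for n,d in(('top',T),('scene',S)):
        # sample redness along a circle of radius 33 mm at z .016
        f=cv2.GaussianBlur(d['frame'].astype(np.float32),(0,0),.6); r=f[...,0]-np.maximum(f[...,1],f[...,2])
        ph=np.arange(-3.2,3.9,.05); v=[]
        for p in ph:
            P=[pix(d,np.r_[nut+q*np.array([np.cos(p+.094),np.sin(p+.094)]),.016]) for q in(.028,.031,.034)]
            P=np.array(P,np.float32)[None]; v.append(cv2.remap(r,P[...,0],P[...,1],cv2.INTER_LINEAR).mean())
        v=np.array(v); i=np.argsort(-v)[:6]; print(n,'phi:score',[(round(ph[k],2),int(v[k])) for k in i])
E
python3 -c "
from h import *
rep();ptr()"
```

```text
t 35.33 tcp [0.5222 0.0697 0.0239] alpha -0.618 nut in tool [-80.2  -0.3   0.1] F tool [-1.1  0.7  2.4] M [-0.18 -0.27 -0.07] w 0.0158
top phi:score [(np.float64(-2.4), -30), (np.float64(-2.35), -30), (np.float64(3.85), -30), (np.float64(-2.3), -30), (np.float64(-2.45), -31), (np.float64(-2.25), -32)]
scene phi:score [(np.float64(2.8), 24), (np.float64(2.75), 24), (np.float64(2.7), 23), (np.float64(2.85), 23), (np.float64(0.4), 22), (np.float64(0.35), 22)]
```

Request:
drive_tool([
  [0.95,[-0.3,-6.4,0],[0,0,-0.08]],
  [0.95,[-0.3,-6.4,0],[0,0,-0.08]],
  [0.95,[-0.3,-6.4,-8],[0,0,-0.08]],
  [0.95,[-0.3,-6.4,-20],[0,0,-0.08]],
  [0.95,[-0.3,-6.4,-32],[0,0,-0.08]],
  [0.95,[-0.3,-6.4,-32],[0,0,-0.08]],
], newtons=15)

```text
time: 36.33
tcp_pos: [0.5215, 0.0623, 0.0576]
tool_rot: [0.223, 0.975, -0.001, 0.003]
wrist_force: [6.1, -2.4, -4.6]
width: 0.0159
grasp_force: 15.0
```

Request:
drive_tool([
  [0.95,[-0.6,-9.6,0],[0,0,-0.12]],
  [0.95,[-2.3,-19,0],[0,0,-0.24]],
  [0.95,[-5.1,-28.2,0],[0,0,-0.36]],
  [0.95,[-9,-36.9,0],[0,0,-0.48]],
  [0.95,[-14,-45.2,0],[0,0,-0.6]],
  [0.95,[-19.9,-52.8,0],[0,0,-0.72]],
  [0.95,[-26.6,-59.6,0],[0,0,-0.84]],
  [0.95,[-34.1,-65.5,0],[0,0,-0.96]],
  [0.95,[-42.3,-70.6,0],[0,0,-1.08]],
  [0.95,[-46.6,-72.7,0],[0,0,-1.14]],
])

```text
time: 37.17
tcp_pos: [0.53, -0.0208, 0.0556]
tool_rot: [-0.34, 0.94, 0.002, 0.001]
wrist_force: [2.4, 5.6, -2.1]
width: 0.0161
grasp_force: 15.1
```

Request:
drive_tool([
  [0.95,[0,0,0],[0,0,0]],
  [0.95,[0,0,0],[0,0,0]],
  [0.95,[0,0,0],[0,0,0]],
])

```text
time: 37.42
tcp_pos: [0.53, -0.0206, 0.0557]
tool_rot: [-0.338, 0.941, 0.001, 0.001]
wrist_force: [3.7, 3.7, -2.6]
width: 0.0163
grasp_force: 15.0
```

```bash
python3 -c "
from h import *
pitch();ptr()"
```

```text
t 37.42 tcp [ 0.53   -0.0206  0.0557] alpha 0.596 nut in tool [-79.2  -0.6   0.2] F tool [-5.2  0.5  2.7] M [-0.05 -1.05  0.14] w 0.0163
blue [359.83 204.81] 17 level exp [361.22 206.34] pitch(+ring up) -0.175
top phi:score [(np.float64(0.2), -3), (np.float64(0.15), -3), (np.float64(0.25), -4), (np.float64(0.1), -4), (np.float64(-0.5), -4), (np.float64(-0.45), -4)]
scene phi:score [(np.float64(3.6), 29), (np.float64(-2.7), 29), (np.float64(3.55), 28), (np.float64(-2.75), 28), (np.float64(-2.65), 27), (np.float64(3.5), 27)]
```

The force and the pointer (φ back near 3.55) show that the ring drooped in the weak grip during the lift and dragged the nut back. I re-level by lowering with a light grip, then grip hard before stroking and lifting.

Request:
drive_tool([
  [0.95,[0,0,0],[0,0,0]],
  [0.95,[0,0,6],[0,0,0]],
  [0.95,[0,0,14],[0,0,0]],
  [0.95,[0,0,22],[0,0,0]],
  [0.95,[0,0,29],[0,0,0]],
  [0.95,[0,0,32],[0,0,0]],
  [0.95,[0,4,32],[0,0,0.05]],
  [0.95,[0,8,32],[0,0,0.1]],
  [0.95,[0,8,32],[0,0,0.1]],
], newtons=3)

```text
time: 38.92
tcp_pos: [0.5241, -0.0149, 0.023]
tool_rot: [-0.291, 0.957, 0.001, 0.0]
wrist_force: [1.0, -0.6, -1.5]
width: 0.016
grasp_force: 3.0
```

```bash
python3 -c "
from h import *
pitch();ptr()"
```

```text
t 38.92 tcp [ 0.5241 -0.0149  0.023 ] alpha 0.497 nut in tool [-80.6  -0.9   0. ] F tool [-0.5 -1.   1.5] M [0.01 0.02 0.  ] w 0.016
blue [358.14 217.04] 35 level exp [358.12 215.57] pitch(+ring up) 0.17
top phi:score [(np.float64(-0.2), -5), (np.float64(-0.25), -5), (np.float64(-0.15), -6), (np.float64(-0.3), -6), (np.float64(0.15), -6), (np.float64(2.9), -6)]
scene phi:score [(np.float64(0.65), 12), (np.float64(0.7), 11), (np.float64(0.75), 11), (np.float64(0.6), 11), (np.float64(0.8), 10), (np.float64(0.55), 9)]
```

Request:
drive_tool([
  [0.95,[0,0,0],[0,0,0]],
  [0.95,[-0.6,9.6,0],[0,0,0.12]],
  [0.95,[-2.3,19,0],[0,0,0.24]],
  [0.95,[-5.1,28.2,0],[0,0,0.36]],
  [0.95,[-9,36.9,0],[0,0,0.48]],
  [0.95,[-12.3,42.5,0],[0,0,0.56]],
], newtons=15)

```text
time: 40.17
tcp_pos: [0.5112, 0.0264, 0.0241]
tool_rot: [-0.014, 1.0, -0.001, 0.001]
wrist_force: [0.5, -1.6, -0.9]
width: 0.0157
grasp_force: 15.1
```

Request:
drive_tool([
  [0.95,[-0.6,9.6,0],[0,0,0.12]],
  [0.95,[-2.3,19,0],[0,0,0.24]],
  [0.95,[-5.1,28.2,0],[0,0,0.36]],
  [0.95,[-9,36.9,0],[0,0,0.48]],
  [0.95,[-12.3,42.5,0],[0,0,0.56]],
  [0.95,[-12.3,42.5,0],[0,0,0.56]],
])

```text
time: 40.67
tcp_pos: [0.5219, 0.0702, 0.0239]
tool_rot: [0.261, 0.965, 0.0, -0.0]
wrist_force: [-0.6, 0.9, -0.2]
width: 0.016
grasp_force: 15.0
```

Request:
drive_tool([
  [0.95,[0,0,0],[0,0,0]],
  [0.95,[-0.3,-6.4,0],[0,0,-0.08]],
  [0.95,[-0.6,-9.6,0],[0,0,-0.12]],
  [0.95,[-0.6,-9.6,0],[0,0,-0.12]],
], newtons=3)

```text
time: 41.0
tcp_pos: [0.5171, 0.0601, 0.0239]
tool_rot: [0.202, 0.979, 0.0, 0.0]
wrist_force: [0.4, 0.7, -1.1]
width: 0.0159
grasp_force: 3.0
```

```bash
python3 -c "
from h import *
pitch();ptr()"
```

```text
t 41.0 tcp [0.5171 0.0601 0.0239] alpha -0.5 nut in tool [-80.5   1.2  -0. ] F tool [-0.1  0.8  1.1] M [-0.15  0.04 -0.05] w 0.0159
blue [330.11 213.92] 53 level exp [329.93 211.33] pitch(+ring up) 0.314
top phi:score [(np.float64(-0.2), -32), (np.float64(-0.15), -32), (np.float64(-0.25), -32), (np.float64(0.1), -32), (np.float64(0.05), -32), (np.float64(-0.1), -32)]
scene phi:score [(np.float64(2.75), 25), (np.float64(2.8), 25), (np.float64(2.7), 24), (np.float64(0.4), 24), (np.float64(0.35), 24), (np.float64(0.3), 24)]
```

Request:
drive_tool([
  [0.95,[0,0,0],[0,0,0]],
  [0.95,[0,0,0],[0,0,0]],
  [0.95,[0,0,0],[0,0,0]],
  [0.95,[0,0,-3],[0,0,0]],
  [0.95,[0,0,-6],[0,0,0]],
  [0.95,[0,0,-9],[0,0,0]],
  [0.95,[0,0,-9],[0,0,0]],
], newtons=55)

```text
time: 42.33
tcp_pos: [0.5176, 0.0608, 0.0335]
tool_rot: [0.203, 0.979, 0.0, 0.0]
wrist_force: [-0.8, 0.7, -1.3]
width: 0.0154
grasp_force: 55.0
```

```bash
python3 -c "
from h import *
pitch()"
```

```text
t 42.33 tcp [0.5176 0.0608 0.0335] alpha -0.502 nut in tool [-80.3   0.4   0. ] F tool [1.  0.4 1.3] M [-0.12  0.22 -0.05] w 0.0154
blue [330.14 211.4 ] 56 level exp [329.76 208.72] pitch(+ring up) 0.324
```

Request:
drive_tool([
  [0.95,[0,0,-4],[0,0,0]],
  [0.95,[0,0,-9],[0,0,0]],
  [0.95,[0,0,-16],[0,0,0]],
  [0.95,[0,0,-25],[0,0,0]],
  [0.95,[0,0,-25],[0,0,0]],
])

```text
time: 43.0
tcp_pos: [0.5191, 0.0604, 0.0606]
tool_rot: [0.203, 0.979, 0.0, 0.002]
wrist_force: [0.9, 0.3, -0.5]
width: 0.0149
grasp_force: 55.0
```

```bash
python3 -c "
from h import *
pitch();ptr()"
```

```text
t 43.0 tcp [0.5191 0.0604 0.0606] alpha -0.502 nut in tool [-78.8   0.2   0.3] F tool [-0.7  0.6  0.5] M [ 0.01  0.01 -0.03] w 0.0149
blue [330.13 204.65] 58 level exp [329.9 201.4] pitch(+ring up) 0.39
top phi:score [(np.float64(3.15), -38), (np.float64(-3.15), -38), (np.float64(-3.1), -38), (np.float64(3.1), -38), (np.float64(-3.2), -38), (np.float64(2.8), -38)]
scene phi:score [(np.float64(0.2), 37), (np.float64(0.25), 37), (np.float64(0.3), 37), (np.float64(0.15), 37), (np.float64(0.35), 36), (np.float64(0.4), 36)]
```

Request:
drive_tool([
  [0.95,[-0.6,-9.6,0],[0,0,-0.12]],
  [0.95,[-2.3,-19,0],[0,0,-0.24]],
  [0.95,[-5.1,-28.2,0],[0,0,-0.36]],
  [0.95,[-9,-36.9,0],[0,0,-0.48]],
  [0.95,[-14,-45.2,0],[0,0,-0.6]],
  [0.95,[-19.9,-52.8,0],[0,0,-0.72]],
  [0.95,[-26.6,-59.6,0],[0,0,-0.84]],
  [0.95,[-34.1,-65.5,0],[0,0,-0.96]],
  [0.95,[-42.3,-70.6,0],[0,0,-1.08]],
  [0.95,[-44.5,-71.7,0],[0,0,-1.11]],
])

```text
time: 44.58
tcp_pos: [0.5305, -0.0241, 0.0579]
tool_rot: [-0.346, 0.938, -0.001, 0.0]
wrist_force: [-0.0, 0.2, -2.4]
width: 0.0155
grasp_force: 55.0
```

Request:
drive_tool([
  [0.95,[0,0,0],[0,0,0]],
  [0.95,[0,0,0],[0,0,0]],
  [0.95,[0,0,0],[0,0,0]],
])

```text
time: 44.83
tcp_pos: [0.5296, -0.0226, 0.0577]
tool_rot: [-0.344, 0.939, 0.0, -0.0]
wrist_force: [-0.3, 0.1, -2.7]
width: 0.0156
grasp_force: 55.0
```

```bash
python3 -c "
from h import *
pitch();ptr()"
```

```text
t 44.83 tcp [ 0.5296 -0.0226  0.0577] alpha 0.608 nut in tool [-80.8  -0.3  -0. ] F tool [0.2 0.3 2.7] M [-0.08 -0.02 -0.09] w 0.0156
blue [361.43 207.59] 38 level exp [361.82 205.95] pitch(+ring up) 0.188Traceback (most recent call last):
  File "<string>", line 3, in <module>
    pitch();ptr()
            ~~~^^
  File "h.py", line 46, in ptr
    T=avg('top',5); S=avg('scene',5)
  File "h.py", line 22, in avg
    L=[optics.get_image(cam) for _ in range(n)]; d=L[0]; d['frame']=np.mean([x['frame'] for x in L],0); return d
       ~~~~~~~~~~~~~~~~^^^^^
ValueError: 200 camera calls are used up
```

The camera calls are used up, so from here I rely on pose and force. Seating for stroke 2: descend with a firm grip and check the force just past the hexagon's top.

Request:
drive_tool([
  [0.95,[-0.6,-0.2,8],[0,0,0]],
  [0.95,[-0.6,-0.2,14],[0,0,0]],
  [0.95,[-0.6,-0.2,16],[0,0,0]],
  [0.95,[-0.6,-0.2,18],[0,0,0]],
  [0.95,[-0.6,-0.2,20],[0,0,0]],
  [0.95,[-0.6,-0.2,20],[0,0,0]],
], newtons=40)

```text
time: 45.58
tcp_pos: [0.53, -0.0226, 0.0371]
tool_rot: [-0.344, 0.939, 0.0, -0.0]
wrist_force: [0.5, -0.3, -2.1]
width: 0.0156
grasp_force: 40.0
```

```bash
python3 -c "
from h import *
rep()"
```

```text
t 45.58 tcp [ 0.53   -0.0226  0.0371] alpha 0.608 nut in tool [-80.4  -0.1  -0. ] F tool [-0.2 -0.6  2.1] M [-0.04  0.04 -0.01] w 0.0156
```

Request:
drive_tool([
  [0.95,[0,0,2],[0,0,0]],
  [0.95,[0,0,4],[0,0,0]],
  [0.95,[0,0,6],[0,0,0]],
  [0.95,[0,0,6],[0,0,0]],
])

```text
time: 45.92
tcp_pos: [0.5301, -0.0225, 0.0313]
tool_rot: [-0.344, 0.939, 0.0, -0.0]
wrist_force: [0.4, -0.1, -1.7]
width: 0.0154
grasp_force: 40.0
```

Request:
drive_tool([
  [0.95,[0,0,3],[0,0,0]],
  [0.95,[0,0,5],[0,0,0]],
  [0.95,[0,0,7],[0,0,0]],
  [0.95,[0,0,7],[0,0,0]],
  [0.95,[0,0,7],[0,0,0]],
])

```text
time: 46.33
tcp_pos: [0.5302, -0.0226, 0.0245]
tool_rot: [-0.344, 0.939, 0.0, -0.0]
wrist_force: [-0.6, -0.5, -2.1]
width: 0.0159
grasp_force: 40.0
```

```bash
python3 -c "
from h import *
rep()"
```

```text
t 46.33 tcp [ 0.5302 -0.0226  0.0245] alpha 0.608 nut in tool [-80.3  -0.   -0. ] F tool [0.7 0.  2.1] M [-0.1   0.02  0.02] w 0.0159
```

Seated cleanly: only the weight on the wrist at full depth. Stroke 2.

Request:
drive_tool([
  [0.95,[-0.6,9.6,0],[0,0,0.12]],
  [0.95,[-2.3,19.1,0],[0,0,0.24]],
  [0.95,[-5.1,28.3,0],[0,0,0.36]],
  [0.95,[-9,37,0],[0,0,0.48]],
  [0.95,[-14,45.3,0],[0,0,0.6]],
], newtons=25)

```text
time: 46.75
tcp_pos: [0.5117, 0.0207, 0.025]
tool_rot: [-0.048, 0.999, -0.001, 0.0]
wrist_force: [1.3, -1.7, -3.1]
width: 0.0155
grasp_force: 25.0
```

```bash
python3 -c "
from h import *
rep()"
```

```text
t 46.75 tcp [0.5117 0.0207 0.025 ] alpha 0.003 nut in tool [-80.3   0.8   0. ] F tool [-1.1 -1.8  3.1] M [ 0.24 -0.08 -0.27] w 0.0155
```

Request:
drive_tool([
  [0.95,[-0.6,9.6,0],[0,0,0.12]],
  [0.95,[-2.3,19.1,0],[0,0,0.24]],
  [0.95,[-5.1,28.3,0],[0,0,0.36]],
  [0.95,[-9,37,0],[0,0,0.48]],
  [0.95,[-14,45.3,0],[0,0,0.6]],
  [0.95,[-15,46.6,0],[0,0,0.62]],
  [0.95,[-15,46.6,0],[0,0,0.62]],
  [0.95,[-15,46.6,0],[0,0,0.62]],
])

```text
time: 47.42
tcp_pos: [0.5214, 0.0691, 0.0248]
tool_rot: [0.255, 0.967, 0.0, -0.001]
wrist_force: [-3.0, 1.1, -0.4]
width: 0.0156
grasp_force: 25.0
```

```bash
python3 -c "
from h import *
rep()"
```

```text
t 47.42 tcp [0.5214 0.0691 0.0248] alpha -0.609 nut in tool [-80.6  -0.2  -0.1] F tool [ 3.2 -0.5  0.4] M [ 0.12  0.49 -0.1 ] w 0.0156
```

Request:
drive_tool([
  [0.95,[0,0,0],[0,0,0]],
  [0.95,[0,0,0],[0,0,0]],
  [0.95,[-0.3,-6.4,0.5],[0,0,-0.08]],
  [0.95,[-0.8,-11.2,0.5],[0,0,-0.14]],
  [0.95,[-0.8,-11.2,0.5],[0,0,-0.14]],
  [0.95,[-0.8,-11.2,0.5],[0,0,-0.14]],
], newtons=3)

```text
time: 47.92
tcp_pos: [0.5176, 0.0586, 0.0246]
tool_rot: [0.189, 0.982, 0.0, 0.001]
wrist_force: [-0.7, 0.7, -0.8]
width: 0.0163
grasp_force: 3.0
```

Request:
drive_tool([
  [0.95,[0,0,0],[0,0,0]],
  [0.95,[0,0,0],[0,0,0]],
  [0.95,[0,0,0],[0,0,0]],
  [0.95,[0,0,-3],[0,0,0]],
  [0.95,[0,0,-6],[0,0,0]],
  [0.95,[0,0,-9],[0,0,0]],
  [0.95,[0,0,-9],[0,0,0]],
], newtons=55)

```text
time: 48.5
tcp_pos: [0.5175, 0.0588, 0.0341]
tool_rot: [0.188, 0.982, 0.0, 0.001]
wrist_force: [-0.3, -0.1, -2.0]
width: 0.0155
grasp_force: 55.0
```

```bash
python3 -c "
from h import *
rep()"
```

```text
t 48.5 tcp [0.5175 0.0588 0.0341] alpha -0.472 nut in tool [-79.6  -0.2   0.1] F tool [ 0.3 -0.2  2. ] M [0.01 0.13 0.  ] w 0.0155
```

Request:
drive_tool([
  [0.95,[0,0,-4],[0,0,0]],
  [0.95,[0,0,-9],[0,0,0]],
  [0.95,[0,0,-16],[0,0,0]],
  [0.95,[0,0,-24],[0,0,0]],
  [0.95,[0,0,-24],[0,0,0]],
])

```text
time: 48.92
tcp_pos: [0.5188, 0.0588, 0.0599]
tool_rot: [0.188, 0.982, 0.0, 0.002]
wrist_force: [0.4, -0.4, -1.3]
width: 0.0156
grasp_force: 55.0
```

```bash
python3 -c "
from h import *
rep()"
```

```text
t 48.92 tcp [0.5188 0.0588 0.0599] alpha -0.472 nut in tool [-78.4  -0.6   0.3] F tool [-0.5 -0.2  1.3] M [0.01 0.06 0.  ] w 0.0156
```

Request:
drive_tool([
  [0.95,[-0.6,-9.6,0],[0,0,-0.12]],
  [0.95,[-2.3,-19,0],[0,0,-0.24]],
  [0.95,[-5.1,-28.2,0],[0,0,-0.36]],
  [0.95,[-9,-36.9,0],[0,0,-0.48]],
  [0.95,[-14,-45.2,0],[0,0,-0.6]],
  [0.95,[-19.9,-52.8,0],[0,0,-0.72]],
  [0.95,[-26.6,-59.6,0],[0,0,-0.84]],
  [0.95,[-34.1,-65.5,0],[0,0,-0.96]],
  [0.95,[-41.6,-70.2,0],[0,0,-1.07]],
  [0.95,[-41.6,-70.2,0],[0,0,-1.07]],
])

```text
time: 49.75
tcp_pos: [0.5308, -0.0232, 0.0577]
tool_rot: [-0.339, 0.941, -0.001, 0.0]
wrist_force: [0.0, -0.2, -1.9]
width: 0.0152
grasp_force: 55.0
```

Request:
drive_tool([
  [0.95,[0,0,0],[0,0,0]],
  [0.95,[0,0,0],[0,0,0]],
  [0.95,[0,0,0],[0,0,0]],
])

```text
time: 50.0
tcp_pos: [0.5296, -0.0213, 0.0573]
tool_rot: [-0.339, 0.941, 0.0, -0.0]
wrist_force: [-0.4, -0.1, -3.1]
width: 0.0156
grasp_force: 55.0
```

```bash
python3 -c "
from h import *
rep()"
```

```text
t 50.0 tcp [ 0.5296 -0.0213  0.0573] alpha 0.597 nut in tool [-80.   -0.5   0. ] F tool [0.4 0.2 3.1] M [-0.05  0.05 -0.03] w 0.0156
```

Request:
drive_tool([
  [0.95,[-0.3,-0.3,8],[0,0,0]],
  [0.95,[-0.3,-0.3,14],[0,0,0]],
  [0.95,[-0.3,-0.3,16],[0,0,0]],
  [0.95,[-0.3,-0.3,18],[0,0,0]],
  [0.95,[-0.3,-0.3,20],[0,0,0]],
  [0.95,[-0.3,-0.3,20],[0,0,0]],
], newtons=40)

```text
time: 50.5
tcp_pos: [0.5299, -0.0217, 0.0366]
tool_rot: [-0.339, 0.941, 0.0, -0.0]
wrist_force: [0.6, 0.1, -1.9]
width: 0.0158
grasp_force: 40.0
```

```bash
python3 -c "
from h import *
rep()"
```

```text
t 50.5 tcp [ 0.5299 -0.0217  0.0366] alpha 0.598 nut in tool [-80.   -0.   -0.1] F tool [-0.6 -0.3  1.9] M [-0.1   0.03 -0.02] w 0.0158
```

Request:
drive_tool([
  [0.95,[0,0,3],[0,0,0]],
  [0.95,[0,0,6],[0,0,0]],
  [0.95,[0,0,9],[0,0,0]],
  [0.95,[0,0,12],[0,0,0]],
  [0.95,[0,0,12.5],[0,0,0]],
  [0.95,[0,0,12.5],[0,0,0]],
])

```text
time: 51.0
tcp_pos: [0.5303, -0.0218, 0.0247]
tool_rot: [-0.339, 0.941, 0.0, -0.0]
wrist_force: [-0.2, -0.3, -1.9]
width: 0.0157
grasp_force: 40.0
```

```bash
python3 -c "
from h import *
rep()"
```

```text
t 51.0 tcp [ 0.5303 -0.0218  0.0247] alpha 0.598 nut in tool [-79.8   0.3   0. ] F tool [ 0.3 -0.1  1.9] M [-0.01  0.1  -0.05] w 0.0157
```

Seated again. Stroke 3, then relax, back off and lift.

Request:
drive_tool([
  [0.95,[-0.6,9.6,0],[0,0,0.12]],
  [0.95,[-2.3,19.1,0],[0,0,0.24]],
  [0.95,[-5.1,28.3,0],[0,0,0.36]],
  [0.95,[-9,37,0],[0,0,0.48]],
  [0.95,[-14,45.3,0],[0,0,0.6]],
], newtons=25)

```text
time: 51.42
tcp_pos: [0.5119, 0.0217, 0.0248]
tool_rot: [-0.043, 0.999, -0.001, -0.0]
wrist_force: [2.1, -0.9, -3.0]
width: 0.0161
grasp_force: 25.1
```

```bash
python3 -c "
from h import *
rep()"
```

```text
t 51.42 tcp [0.5119 0.0217 0.0248] alpha -0.007 nut in tool [-80.    0.6  -0. ] F tool [-2.  -1.1  3. ] M [ 0.23 -0.07 -0.25] w 0.0161
```

Request:
drive_tool([
  [0.95,[-0.6,9.6,0],[0,0,0.12]],
  [0.95,[-2.3,19.1,0],[0,0,0.24]],
  [0.95,[-5.1,28.3,0],[0,0,0.36]],
  [0.95,[-9,37,0],[0,0,0.48]],
  [0.95,[-14,45.3,0],[0,0,0.6]],
  [0.95,[-14.7,46.2,0],[0,0,0.615]],
  [0.95,[-14.7,46.2,0],[0,0,0.615]],
  [0.95,[-14.7,46.2,0],[0,0,0.615]],
])

```text
time: 52.08
tcp_pos: [0.5221, 0.0696, 0.0247]
tool_rot: [0.257, 0.966, 0.0, -0.001]
wrist_force: [-1.1, 1.4, -1.2]
width: 0.0158
grasp_force: 25.0
```

```bash
python3 -c "
from h import *
rep()"
```

```text
t 52.08 tcp [0.5221 0.0696 0.0247] alpha -0.614 nut in tool [-80.3  -0.5  -0.1] F tool [1.6 0.7 1.2] M [-0.02  0.42 -0.05] w 0.0158
```

Request:
drive_tool([
  [0.95,[0,0,0],[0,0,0]],
  [0.95,[0,0,0],[0,0,0]],
  [0.95,[-0.3,-6.4,0],[0,0,-0.08]],
  [0.95,[-0.8,-11.2,0],[0,0,-0.14]],
  [0.95,[-0.8,-11.2,0],[0,0,-0.14]],
  [0.95,[-0.8,-11.2,0],[0,0,-0.14]],
], newtons=3)

```text
time: 52.58
tcp_pos: [0.5178, 0.059, 0.025]
tool_rot: [0.191, 0.982, 0.0, 0.0]
wrist_force: [-0.9, 0.4, -0.9]
width: 0.0158
grasp_force: 3.0
```

Request:
drive_tool([
  [0.95,[0,0,0],[0,0,0]],
  [0.95,[0,0,0],[0,0,0]],
  [0.95,[0,0,0],[0,0,0]],
  [0.95,[0,0,-3],[0,0,0]],
  [0.95,[0,0,-6],[0,0,0]],
  [0.95,[0,0,-9],[0,0,0]],
  [0.95,[0,0,-9],[0,0,0]],
], newtons=55)

```text
time: 53.17
tcp_pos: [0.518, 0.0593, 0.0346]
tool_rot: [0.19, 0.982, 0.0, 0.0]
wrist_force: [-0.9, -0.1, -2.6]
width: 0.0156
grasp_force: 55.0
```

```bash
python3 -c "
from h import *
rep()"
```

```text
t 53.17 tcp [0.518  0.0593 0.0346] alpha -0.477 nut in tool [-79.3  -0.4   0.1] F tool [ 0.8 -0.4  2.6] M [0.   0.16 0.01] w 0.0156
```

Request:
drive_tool([
  [0.95,[0,0,-4],[0,0,0]],
  [0.95,[0,0,-9],[0,0,0]],
  [0.95,[0,0,-16],[0,0,0]],
  [0.95,[0,0,-24],[0,0,0]],
  [0.95,[0,0,-24],[0,0,0]],
])

```text
time: 53.58
tcp_pos: [0.5194, 0.0592, 0.0604]
tool_rot: [0.19, 0.982, 0.0, 0.002]
wrist_force: [1.5, 0.7, -1.8]
width: 0.0157
grasp_force: 55.0
```

Request:
drive_tool([
  [0.95,[-0.6,-9.6,0],[0,0,-0.12]],
  [0.95,[-2.3,-19,0],[0,0,-0.24]],
  [0.95,[-5.1,-28.2,0],[0,0,-0.36]],
  [0.95,[-9,-36.9,0],[0,0,-0.48]],
  [0.95,[-14,-45.2,0],[0,0,-0.6]],
  [0.95,[-19.9,-52.8,0],[0,0,-0.72]],
  [0.95,[-26.6,-59.6,0],[0,0,-0.84]],
  [0.95,[-34.1,-65.5,0],[0,0,-0.96]],
  [0.95,[-41.9,-70.3,0],[0,0,-1.075]],
  [0.95,[-41.9,-70.3,0],[0,0,-1.075]],
])

```text
time: 54.42
tcp_pos: [0.5313, -0.023, 0.0582]
tool_rot: [-0.339, 0.941, -0.001, 0.001]
wrist_force: [-0.4, 0.2, -2.3]
width: 0.0153
grasp_force: 55.0
```

Request:
drive_tool([
  [0.95,[0,0,0],[0,0,0]],
  [0.95,[0,0,0],[0,0,0]],
  [0.95,[0,0,0],[0,0,0]],
])

```text
time: 54.67
tcp_pos: [0.5299, -0.0211, 0.0577]
tool_rot: [-0.339, 0.941, 0.0, -0.0]
wrist_force: [-0.4, 0.2, -1.4]
width: 0.0154
grasp_force: 55.0
```

```bash
python3 -c "
from h import *
rep()"
```

```text
t 54.67 tcp [ 0.5299 -0.0211  0.0577] alpha 0.597 nut in tool [-79.6  -0.4   0. ] F tool [0.2 0.4 1.4] M [-0.08  0.02  0.05] w 0.0154
```

Request:
drive_tool([
  [0.95,[0,-0.2,8],[0,0,0]],
  [0.95,[0,-0.2,14],[0,0,0]],
  [0.95,[0,-0.2,16],[0,0,0]],
  [0.95,[0,-0.2,18],[0,0,0]],
  [0.95,[0,-0.2,20],[0,0,0]],
  [0.95,[0,-0.2,20],[0,0,0]],
], newtons=40)

```text
time: 55.17
tcp_pos: [0.53, -0.0217, 0.0371]
tool_rot: [-0.339, 0.941, 0.0, -0.0]
wrist_force: [-0.5, -0.2, -2.0]
width: 0.0157
grasp_force: 40.0
```

```bash
python3 -c "
from h import *
rep()"
```

```text
t 55.17 tcp [ 0.53   -0.0217  0.0371] alpha 0.598 nut in tool [-79.9   0.   -0.1] F tool [0.5 0.1 2. ] M [-0.11  0.07 -0.05] w 0.0157
```

Request:
drive_tool([
  [0.95,[0,0,3],[0,0,0]],
  [0.95,[0,0,6],[0,0,0]],
  [0.95,[0,0,9],[0,0,0]],
  [0.95,[0,0,12],[0,0,0]],
  [0.95,[0,0,12.5],[0,0,0]],
  [0.95,[0,0,12.5],[0,0,0]],
])

```text
time: 55.67
tcp_pos: [0.5304, -0.0218, 0.0252]
tool_rot: [-0.339, 0.941, 0.0, -0.0]
wrist_force: [-0.8, 0.2, -2.2]
width: 0.0158
grasp_force: 40.0
```

```bash
python3 -c "
from h import *
rep()"
```

```text
t 55.67 tcp [ 0.5304 -0.0218  0.0252] alpha 0.598 nut in tool [-79.7   0.3  -0. ] F tool [0.5 0.7 2.2] M [-0.1   0.01 -0.01] w 0.0158
```

Request:
drive_tool([
  [0.95,[-0.6,9.6,0],[0,0,0.12]],
  [0.95,[-2.3,19.1,0],[0,0,0.24]],
  [0.95,[-5.1,28.2,0],[0,0,0.36]],
  [0.95,[-9,36.9,0],[0,0,0.48]],
  [0.95,[-14,45.2,0],[0,0,0.6]],
  [0.95,[-20.8,53.8,0],[0,0,0.738]],
])

```text
time: 56.17
tcp_pos: [0.5117, 0.0324, 0.0253]
tool_rot: [0.019, 1.0, -0.001, -0.0]
wrist_force: [1.3, -2.8, -2.1]
width: 0.0153
grasp_force: 40.0
```

```bash
python3 -c "
from h import *
rep()"
```

```text
t 56.17 tcp [0.5117 0.0324 0.0253] alpha -0.132 nut in tool [-79.9  -0.1  -0. ] F tool [-1.4 -2.7  2.1] M [ 0.6  -0.1  -0.11] w 0.0153
```

Request:
drive_tool([
  [0.95,[0,0,0],[0,0,0]],
  [0.95,[0,0,0],[0,0,0]],
  [0.95,[0,0,0],[0,0,0]],
])

```text
time: 56.42
tcp_pos: [0.5118, 0.0325, 0.0252]
tool_rot: [0.015, 1.0, -0.0, -0.0]
wrist_force: [-0.5, -0.1, -1.9]
width: 0.0157
grasp_force: 40.0
```

```bash
python3 -c "
from h import *
rep()"
```

```text
t 56.42 tcp [0.5118 0.0325 0.0252] alpha -0.124 nut in tool [-79.8  -0.8  -0.1] F tool [ 0.5 -0.1  1.9] M [0.24 0.24 0.16] w 0.0157
```

Request:
drive_tool([
  [0.95,[-0.4,-8,0],[0,0,-0.1]],
  [0.95,[-1.6,-16,0],[0,0,-0.2]],
  [0.95,[-1.6,-16,0],[0,0,-0.2]],
  [0.95,[-1.6,-16,0],[0,0,-0.2]],
])

```text
time: 56.75
tcp_pos: [0.5134, 0.0167, 0.0253]
tool_rot: [-0.082, 0.997, 0.001, 0.0]
wrist_force: [0.1, 0.1, -1.6]
width: 0.0157
grasp_force: 40.0
```

```bash
python3 -c "
from h import *
rep()"
```

```text
t 56.75 tcp [0.5134 0.0167 0.0253] alpha 0.071 nut in tool [-79.1  -0.4   0. ] F tool [-0.1  0.1  1.6] M [-0.01  0.04  0.02] w 0.0157
```

Request:
drive_tool([
  [0.95,[-0.1,-4,0],[0,0,-0.05]],
  [0.95,[-0.1,-4,0],[0,0,-0.05]],
  [0.95,[-0.1,-4,0],[0,0,-0.05]],
])

```text
time: 57.0
tcp_pos: [0.514, 0.0132, 0.0253]
tool_rot: [-0.107, 0.994, 0.0, 0.0]
wrist_force: [0.7, -0.8, -2.9]
width: 0.0161
grasp_force: 40.0
```

```bash
python3 -c "
from h import *
rep()"
```

```text
t 57.0 tcp [0.514  0.0132 0.0253] alpha 0.121 nut in tool [-79.1  -0.8   0. ] F tool [-0.5 -0.9  2.9] M [0.07 0.07 0.01] w 0.0161
```

Request:
drive_tool([
  [0.95,[0,-2.4,0],[0,0,-0.03]],
  [0.95,[0,-2.4,0],[0,0,-0.03]],
  [0.95,[0,-2.4,0],[0,0,-0.03]],
])

```text
time: 57.25
tcp_pos: [0.5143, 0.0108, 0.0253]
tool_rot: [-0.122, 0.992, 0.0, -0.0]
wrist_force: [-0.5, -1.0, -2.6]
width: 0.0159
grasp_force: 40.0
```

```bash
python3 -c "
from h import *
rep()"
```

```text
t 57.25 tcp [0.5143 0.0108 0.0253] alpha 0.152 nut in tool [-79.3  -0.8  -0. ] F tool [ 0.7 -0.8  2.6] M [0.11 0.19 0.04] w 0.0159
```

Request:
drive_tool([
  [0.95,[0,-2.4,0],[0,0,-0.03]],
  [0.95,[0,-2.4,0],[0,0,-0.03]],
  [0.95,[0,-2.4,0],[0,0,-0.03]],
])

```text
time: 57.5
tcp_pos: [0.5149, 0.0084, 0.0252]
tool_rot: [-0.137, 0.991, 0.0, -0.0]
wrist_force: [-1.0, -1.0, -2.4]
width: 0.0154
grasp_force: 40.0
```

```bash
python3 -c "
from h import *
rep()"
```

```text
t 57.5 tcp [0.5149 0.0084 0.0252] alpha 0.182 nut in tool [-79.4  -0.7  -0. ] F tool [ 1.3 -0.6  2.4] M [0.11 0.24 0.03] w 0.0154
```

Request:
drive_tool([
  [0.95,[0,-1.6,0],[0,0,-0.02]],
  [0.95,[0,-1.6,0],[0,0,-0.02]],
  [0.95,[0,-1.6,0],[0,0,-0.02]],
])

```text
time: 57.75
tcp_pos: [0.5153, 0.0067, 0.0252]
tool_rot: [-0.148, 0.989, 0.0, -0.0]
wrist_force: [-1.4, -1.5, -2.9]
width: 0.0156
grasp_force: 40.0
```

```bash
python3 -c "
from h import *
rep()"
```

```text
t 57.75 tcp [0.5153 0.0067 0.0252] alpha 0.203 nut in tool [-79.5  -0.7  -0. ] F tool [ 1.7 -1.1  2.9] M [0.13 0.34 0.1 ] w 0.0156
```

Request:
drive_tool([
  [0.95,[0,-1.6,0],[0,0,-0.02]],
  [0.95,[0,-1.6,0],[0,0,-0.02]],
  [0.95,[0,-1.6,0],[0,0,-0.02]],
])

```text
time: 58.0
tcp_pos: [0.5158, 0.0051, 0.0252]
tool_rot: [-0.158, 0.987, 0.0, -0.0]
wrist_force: [-0.5, -2.2, -2.3]
width: 0.016
grasp_force: 40.0
```

```bash
python3 -c "
from h import *
rep()"
```

```text
t 58.0 tcp [0.5158 0.0051 0.0252] alpha 0.223 nut in tool [-79.5  -0.6  -0. ] F tool [ 1.1 -1.9  2.3] M [0.16 0.45 0.13] w 0.016
```

Request:
drive_tool([
  [0.95,[0,-1.6,0],[0,0,-0.02]],
  [0.95,[0,-1.6,0],[0,0,-0.02]],
  [0.95,[0,-1.6,0],[0,0,-0.02]],
])

```text
time: 58.25
tcp_pos: [0.5162, 0.0035, 0.0252]
tool_rot: [-0.168, 0.986, -0.0, -0.0]
wrist_force: [-1.9, -1.9, -2.0]
width: 0.0153
grasp_force: 40.0
```

```bash
python3 -c "
from h import *
rep()"
```

```text
t 58.25 tcp [0.5162 0.0035 0.0252] alpha 0.243 nut in tool [-79.6  -0.5  -0. ] F tool [ 2.5 -1.1  2. ] M [0.22 0.61 0.15] w 0.0153
```

Contact on the other side starts at α≈0.195 and the clockwise contact was at −0.132, so the nut is at about +0.03 rad. I turn clockwise to α≈−0.175 so the pointer lands at about 0, then free the wrench.

Request:
drive_tool([
  [0.95,[-0.6,9.5,0],[0,0,0.12]],
  [0.95,[-2.3,19,0],[0,0,0.24]],
  [0.95,[-4.4,26.2,0],[0,0,0.335]],
  [0.95,[-5.9,30.3,0],[0,0,0.39]],
  [0.95,[-6.9,32.6,0],[0,0,0.42]],
  [0.95,[-6.9,32.6,0],[0,0,0.42]],
  [0.95,[-6.9,32.6,0],[0,0,0.42]],
])

```text
time: 58.83
tcp_pos: [0.512, 0.0365, 0.0252]
tool_rot: [0.041, 0.999, -0.0, -0.0]
wrist_force: [-2.9, -3.1, -1.7]
width: 0.0159
grasp_force: 40.0
```

```bash
python3 -c "
from h import *
rep()"
```

```text
t 58.83 tcp [0.512  0.0365 0.0252] alpha -0.176 nut in tool [-79.8  -0.7  -0. ] F tool [ 2.6 -3.3  1.7] M [0.59 0.45 0.05] w 0.0159
```

Request:
drive_tool([
  [0.95,[0,0,0],[0,0,0]],
  [0.95,[-0.4,-8,0],[0,0,-0.1]],
  [0.95,[-1,-12.8,0],[0,0,-0.16]],
  [0.95,[-1,-12.8,0],[0,0,-0.16]],
  [0.95,[-1,-12.8,0],[0,0,-0.16]],
], newtons=3)

```text
time: 59.25
tcp_pos: [0.513, 0.0243, 0.0257]
tool_rot: [-0.038, 0.999, 0.001, 0.001]
wrist_force: [-0.7, -0.1, -2.9]
width: 0.0156
grasp_force: 3.0
```

Request:
drive_tool([
  [0.95,[0,0,0],[0,0,0]],
  [0.95,[0,0,0],[0,0,0]],
  [0.95,[0,0,0],[0,0,0]],
  [0.95,[0,0,-3],[0,0,0]],
  [0.95,[0,0,-6],[0,0,0]],
  [0.95,[0,0,-9],[0,0,0]],
  [0.95,[0,0,-9],[0,0,0]],
], newtons=55)

```text
time: 59.83
tcp_pos: [0.5125, 0.024, 0.0351]
tool_rot: [-0.039, 0.999, 0.0, 0.001]
wrist_force: [0.4, 0.3, -2.5]
width: 0.0154
grasp_force: 55.0
```

```bash
python3 -c "
from h import *
rep()"
```

```text
t 59.83 tcp [0.5125 0.024  0.0351] alpha -0.017 nut in tool [-79.1  -0.8   0.1] F tool [-0.5  0.2  2.5] M [-0.02  0.01  0.04] w 0.0154
```

The wrench is free and level. I lift it and carry it over to the rest.

Request:
drive_tool([
  [0.95,[0,0,-6],[0,0,0]],
  [0.95,[0,0,-14],[0,0,0]],
  [0.95,[0,0,-35],[0,0,0]],
  [0.95,[0,0,-58],[0,0,0]],
  [0.95,[-5,-6,-62],[0,0,0]],
  [0.95,[-25,-30,-62],[0,0,-0.005]],
  [0.95,[-50,-58,-62],[0,0,-0.015]],
  [0.95,[-72,-85,-62],[0,0,-0.0155]],
  [0.95,[-84,-98,-62],[0,0,-0.0155]],
  [0.95,[-84.8,-99.7,-62],[0,0,-0.0155]],
])

```text
time: 60.67
tcp_pos: [0.6065, -0.0724, 0.0954]
tool_rot: [-0.045, 0.999, -0.001, 0.0]
wrist_force: [0.7, -0.0, -1.8]
width: 0.0155
grasp_force: 55.0
```

Request:
drive_tool([
  [0.95,[0,0,0],[0,0,0]],
  [0.95,[0,0,0],[0,0,0]],
  [0.95,[0,0,0],[0,0,0]],
])

```text
time: 60.92
tcp_pos: [0.6035, -0.0681, 0.096]
tool_rot: [-0.047, 0.999, 0.0, -0.0]
wrist_force: [0.6, 0.6, -2.2]
width: 0.0155
grasp_force: 55.0
```

Run:
```python
from h import *
s=rep(); Rm=R.from_quat(s['tool_rot']).as_matrix(); print(psi(s),1000*Rm.T@(np.array([.6047,-.0689,.0495])-s['tcp_pos']))
```

```text
t 60.92 tcp [ 0.6035 -0.0681  0.096 ] alpha -0.0 nut in tool [ 2.8 98.   0.1] F tool [-0.7  0.5  2.2] M [-0.05  0.06 -0.04] w 0.0155
0.09358035121256401 [-1.19037133 -0.98982706 46.49184873]
```

Request:
drive_tool([
  [0.95,[-0.8,-1,12],[0,0,0]],
  [0.95,[-0.8,-1,24],[0,0,0]],
  [0.95,[-0.8,-1,29],[0,0,0]],
  [0.95,[-0.8,-1,29],[0,0,0]],
  [0.95,[-0.8,-1,33],[0,0,0]],
  [0.95,[-0.8,-1,37],[0,0,0]],
  [0.95,[-0.8,-1,41],[0,0,0]],
  [0.95,[-0.8,-1,43],[0,0,0]],
  [0.95,[-0.8,-1,43],[0,0,0]],
], newtons=30)

```text
time: 61.67
tcp_pos: [0.605, -0.0695, 0.0527]
tool_rot: [-0.046, 0.999, 0.0, -0.0]
wrist_force: [-0.4, 2.3, -3.9]
width: 0.0154
grasp_force: 30.0
```

Run:
```python
from h import *
s=rep(); Rm=R.from_quat(s['tool_rot']).as_matrix(); print(psi(s),1000*Rm.T@(np.array([.6047,-.0689,.0495])-s['tcp_pos']))
```

```text
t 61.67 tcp [ 0.605  -0.0695  0.0527] alpha -0.001 nut in tool [ 4.3 99.6  0.1] F tool [0.2 2.3 3.9] M [-0.38 -0.02 -0.  ] w 0.0154
0.09280314419729668 [0.25088813 0.62535243 3.19030705]
```

Request:
drive_tool([
  [0.95,[0,0.7,0],[0,0,0]],
  [0.95,[0,0.7,1],[0,0,0]],
  [0.95,[0,0.7,2],[0,0,0]],
  [0.95,[0,0.7,2.5],[0,0,0]],
  [0.95,[0,0.7,2.5],[0,0,0]],
  [0.95,[0,0.7,2.5],[0,0,0]],
])

```text
time: 62.17
tcp_pos: [0.6055, -0.0694, 0.0523]
tool_rot: [-0.046, 0.999, -0.0, 0.001]
wrist_force: [-2.2, 0.2, 5.5]
width: 0.0157
grasp_force: 30.0
```

```bash
python3 -c "
from h import *
rep()"
```

```text
t 62.17 tcp [ 0.6055 -0.0694  0.0523] alpha -0.001 nut in tool [ 4.8 99.6 -0.1] F tool [ 2.2  0.4 -5.5] M [-0.21  0.71  0.02] w 0.0157
```

The handle rests on the wall top, with light upward contact at the expected height. I relax the grip, open and retreat upward.

Request:
drive_tool([
  [0.95,[0,0,0],[0,0,0]],
  [0.95,[0,0,0],[0,0,0]],
  [0.95,[0,0,-1],[0,0,0]],
  [0.95,[0,0,-1],[0,0,0]],
  [0.95,[0,0,-1],[0,0,0]],
], newtons=3)

```text
time: 62.58
tcp_pos: [0.6058, -0.0694, 0.0519]
tool_rot: [-0.046, 0.999, -0.0, 0.001]
wrist_force: [0.9, -1.4, 1.6]
width: 0.0163
grasp_force: 3.0
```

```bash
python3 -c "
from h import *
rep()"
```

```text
t 62.58 tcp [ 0.6058 -0.0694  0.0519] alpha -0.001 nut in tool [ 5.1 99.6 -0.1] F tool [-0.8 -1.5 -1.6] M [ 0.02 -0.19 -0.02] w 0.0163
```

Request:
drive_tool([
  [0.6,[0,0,0],[0,0,0]],
  [0.6,[0,0,0],[0,0,0]],
  [0.6,[0,0,0],[0,0,0]],
  [0.6,[0,0,0],[0,0,0]],
  [0.4,[0,0,0],[0,0,0]],
  [0.3,[0,0,0],[0,0,0]],
  [0.3,[0,0,-10],[0,0,0]],
  [0.3,[0,0,-30],[0,0,0]],
  [0.3,[0,0,-65],[0,0,0]],
  [0.3,[0,0,-100],[0,0,0]],
])

```text
time: 63.42
tcp_pos: [0.6041, -0.069, 0.1521]
tool_rot: [-0.046, 0.999, 0.0, -0.002]
wrist_force: [1.0, 0.2, -0.5]
width: 0.0658
grasp_force: 0.0
```

```bash
python3 -c "
from h import *
rep()"
```

```text
t 63.42 tcp [ 0.6041 -0.069   0.1521] alpha -0.001 nut in tool [ 3.4 99.   0.1] F tool [-1.   0.1  0.5] M [-0.   -0.07 -0.04] w 0.0658
```

Request:
drive_tool([
  [0.2,[35,0,-20],[0,0,0]],
  [0.1,[75,0,-40],[0,0,0]],
  [0,[115,0,-50],[0,0,0]],
  [0,[155,0,-50],[0,0,0]],
  [0,[190,0,-50],[0,0,0]],
  [0,[200,0,-50],[0,0,0]],
  [0,[200,0,-50],[0,0,0]],
  [0,[200,0,-50],[0,0,0]],
])

```text
time: 64.08
tcp_pos: [0.4067, -0.0879, 0.2027]
tool_rot: [-0.046, 0.999, -0.0, 0.001]
wrist_force: [0.4, 0.5, 0.5]
width: 0.0937
grasp_force: 0.0
```

```bash
python3 -c "
from cell import ctrl
print(ctrl.sign_off())"
```

```text
the job is handed in; nothing more can be done
None
```

Job handed in at about 64 s: the three cartons are in the tote, the pointer should be within a few hundredths of a rad of the green mark, and the wrench is back on its rest. I judged the last strokes, the pointer and the wrench's resting place by pose and force only, because the 200 camera calls ran out before stroke 2; earlier, one failed lift dragged the nut back about 0.8 rad before I redid that stroke.

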